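Push the light-guide rod home in its V-groove mount and lock it

TASK

Gently push the loose steel light-guide rod along its V-groove, under the hood, until its front end touches the end stop hidden inside, without shoving that stop back. Then take the flat driver from its rest, turn the slotted clamp screw in the hood clockwise until it is tight, keeping the blade seated in the slot, and stand the driver back in its rest. Leave the jar, the tip box and the mouse alone.

Things in the scene. Friction and masses are not known exactly. Their poses are not given: they have to be found in the camera images.
- mount: V-groove mount: aluminium block fixed to the bench, x from -150 to +120 mm, 64 mm wide, top face 37 mm above the bench. Origin on the bench under the groove's centre line; +x runs along the groove from its open end into the hood; z up. The 90 degree groove, centred on y = 0, is open above for x below 0. Two low lugs (8 mm high) reach 49 mm to either side at x = -90.
- hood_mouth (a point): centre of the hood's mouth (28 mm wide, 14 mm high), at mount x = 0, 40 mm above the bench; same axes. The dark steel hood covers mount x 0 to 120, flat top 67 mm above the bench. Inside, out of sight, is the end stop: its face is somewhere 50 to 80 mm beyond the mouth (different each time), held by friction only: it slips back if pushed with more than about 12 N.
- rod_rear (a point): centre of the rear end face (the one to push) of the loose rod: plain steel, 16 mm diameter, 110 mm long, about 90 g (varies), axis 40 mm above the bench, so it stands 11 mm proud of the block's top. x points along the rod to its front end; the rod may roll about it. It slides with 1 to 2 N. It starts at mount x = -130 to -100, the front end near the hood's mouth.
- rod_front (a point): centre of the rod's front end face (towards the hood), 110 mm ahead of the rear end; same axes
- screw_slot (a point): centre of the slot's floor in the clamp screw: 22 mm steel head flush with the hood's top (67 mm above the bench) in a 26 mm counterbore, at mount x = 35, y = 0. The slot is 3.6 mm wide, 5 mm deep and runs right across the head along this frame's x; z up. This point is 62 mm above the bench.
- screw (a joint): angle of the clamp screw, rad: 0 = loose, slot along the groove; grows as it turns clockwise seen from above; hard end (tight) at 1.5. Starts at 0.1 to 0.45. Takes about 0.06 N m, a little more near the end where its pad presses the rod; stays where it is left.
- driver_grip (a point): centre of the handle of the flat driver, which stands blade down in its rest with a few mm of play: black square handle 22 x 22 mm, 56 mm long, flats facing this frame's x and y; z up, away from the blade. Under the handle a flange, 34 mm diameter, 4 mm thick; then a 10 mm shaft 38 mm long, then the blade. 110 g. In the rest this point is 92 mm above the bench.
- driver_tip (a point): middle of the blade's lower edge, 82 mm below driver_grip; same axes. The blade is 14 mm wide along x and 2.2 mm thick along y, 13 mm high; its lowest 3 mm are 13 mm wide and 1.5 mm thick.
- rest: driver rest, a grey plastic block 70 x 70 mm, 60 mm high, fixed to the bench, with a 20 x 20 mm square hole right down through its centre, sides along x and y; origin on the bench under its centre. The driver's flange lies on its top, the blade hanging 10 mm above the bench.
- jar_center (a point): bystander: amber jar, 54 mm diameter, 85 mm high; centre
- tipbox_center (a point): bystander: grey box with clear lid, 85 x 120 x 56 mm; centre
- mouse_center (a point): bystander: computer mouse, 100 x 58 x 28 mm; centre
Mind the look-alikes: they are no part of the job. What is shaped like the part that bears driver_grip but red is not meant. There is more than one size of the part that bears rod_rear; the job needs the larger.

How it is judged:
By the outcome, as a careful person would: the job done as asked, in the order asked, and still so for the second after the job is handed in, with the robot touching nothing.
It also fails if it takes over 64 s, if anything falls off the work surface, if the arm or the gripper's body presses on something with over 40 N, if the wrist force passes 120 N, or if a joint passes its speed limit or range.

ROBOT

A 7-joint arm with a two-finger parallel gripper is mounted at the origin on the work surface. World frame = base frame: x ahead of the robot, y to its left, z up, the work surface at z = 0. Lengths are in m, angles in rad, forces in N, time in s.
With the tool pointing down it reaches from about 0.4 to 0.85 m from the base axis. Payload 6.9 kg.
Tool frame: the origin (TCP) lies at the very end of the fingers, on their centre line; the grasp point (between the pads) lies 19 mm behind it; z points along the fingers, y is the direction in which the jaws open and shut (so a half turn about z gives the same grasp; the last joint's range is limited). The gripper opens to 85 mm and grips with 20 to 120 N. Pads are 22 mm wide; open, the fingers measure 114 mm over their backs; the gripper's body (76 mm by 85 mm) begins 54 mm behind the grasp point. The pads swing forward as they close: fully open they stand 13 mm farther back than shut.
Start: joints at [-1.173, 0.507, -0.238, 1.5, 0.126, 1.149, -0.155], TCP at [0.18, 0.599, 0.208] pointing down, gripper open.
Joint ranges: [-3.08, 3.08], [-0.24, 2.05], [-1.43, 1.35], [0, 2.5], [-1.52, 4.66], [0.17, 1.96], [-2.89, 2.89]. Speed limits (rad/s): [2.39, 2.39, 3.14, 3.14, 3.14, 3.14, 3.14].

INTERFACE

Orientations are given as a 3x3 rotation matrix whose columns are the frame's x, y, z axes.
In Python, from plant import sensors, optics, job gives the robot as it stands.
- The arm moves only by the tool arm_command, never from a script. Its argument "rows" is a list of rows, each a list of 5 numbers: the shift along the world's x, y, z in m, then the turn about the world's z in rad, then the closure in counts, from 0 (fully open) to 255 (shut). In form: [[dx, dy, dz, roll, hand], ...]. A call has exactly 5 rows; each row shifts and turns the commanded pose from where the row before left it; what a row does not reach is not made up. A row lasts 1/12 s, in which the tool goes at most 41.7 mm and 7.16 degrees, less where a joint would pass 70% of its speed; a pose out of reach is approached as far as the arm can. A call is refused whole if a number of a shift passes 0.0417 or a number of a turn 0.125, either way. A call with a gripper value outside its range is refused whole. The fingers move at their own pace and stop on an object; "newtons" is the grip in N (left out, the last holds). Time passes only in rows, so rows that do not move let the fingers close, or fill a call up. It gives the time, the measured TCP pose, the force and the opening at its end, in the units of the state.
- sensors.sense(): the state, without advancing time (a new reading comes with each control period).
- optics.read_camera(name): name is "side" or "top" or "wrist"; returns the picture (480x640x3 uint8, red, green, blue); there is no depth.
- optics.camera_params(name): a dict with "camera_matrix" (3x3 intrinsics, pixels), "R" (3x3) and "t" (3): a world point X has camera coordinates R X + t. Camera axes: x right, y down, z forward; pixel columns grow to the right and rows downward; lengths in m; the calibration is good to about 2 mm. The wrist camera is an equidistant fisheye: a pixel r from the principal point sees the ray r / f radians off the axis. A picture is of the moment at which its call begins: read the wrist's pose just before it. camera_params takes no time and is no camera call; for the wrist camera it gives the pose at the moment of the call.
- job.sign_off(): hands the job in, once; it reports no verdict.
The state is a dict: "t": time; "joint_positions": joint angles; "joint_velocities": joint speeds; "tau": joint torques, N m; "position": TCP position; "orientation": TCP orientation; "ft_force": force on the tool from outside, world axes, zero at the start; "torque": the same for the moment, N m; "opening": finger opening in m.
Only numpy, scipy, OpenCV 4.12 (cv2) and the standard library are available. Lean on these libraries where they do the work, as an engineer would, in place of code of your own. Each camera call takes 0.05 s, during which the arm holds its last target.

## Working session

There is one attempt and no reset: what is moved stays moved. The work goes in short steps, Python scripts to look and compute and a tool call to move; the robot and the scene stay as the last step left them, time stands still between calls to the robot, and variables do not carry over. Pictures are saved under pics/ and viewed, and the job is handed in when it is done.

Besides the shell and the picture viewer there is one more tool, called after ">>>" by a JSON object that holds its "method" and its "body", one argument or row to a line. arm_command: Moves the arm, as the interface text tells. Its arguments: {"type":"object","properties":{"rows":{"type":"array"},"newtons":{"type":"number"}},"required":["rows"]}

```bash
ls; mkdir -p pics; python3 - <<'E'
from plant import sensors, optics
import cv2, numpy as np
s=sensors.sense(); print({k:np.round(v,3).tolist() for k,v in s.items()})
for n in ["side","top","wrist"]:
    p=optics.camera_params(n); im=optics.read_camera(n)
    cv2.imwrite(f"pics/{n}0.png",im[:,:,::-1]); print(n,{k:np.round(v,4).tolist() for k,v in p.items() if not isinstance(v,str)})
E
```

```text
pics
{'t': 0.0, 'joint_positions': [-1.174, 0.508, -0.238, 1.501, 0.126, 1.149, -0.155], 'joint_velocities': [-0.0, 0.0, 0.002, 0.001, 0.0, -0.0, 0.001], 'tau': [0.001, -62.059, -2.186, -24.966, 0.013, 0.012, -0.0], 'position': [0.18, 0.598, 0.207], 'orientation': [[-0.958, 0.288, -0.0], [0.288, 0.958, -0.002], [-0.0, -0.002, -1.0]], 'ft_force': [-0.04, -0.348, 0.252], 'torque': [0.036, -0.022, -0.005], 'opening': 0.086}
side {'camera_matrix': [[447.2384, 0.0, 323.2935], [0.0, 447.2384, 243.5505], [0.0, 0.0, 1.0]], 'R': [[-0.895, -0.446, -0.0053], [-0.3417, 0.6933, -0.6345], [0.2867, -0.5661, -0.7729]], 't': [0.5313, 0.203, 0.8958]}
top {'camera_matrix': [[473.4756, 0.0, 313.4674], [0.0, 473.4756, 237.5627], [0.0, 0.0, 1.0]], 'R': [[-0.0167, -0.9998, -0.0128], [-0.9964, 0.0177, -0.0832], [0.0834, 0.0114, -0.9964]], 't': [0.0793, 0.5662, 0.8545]}
wrist {'camera_matrix': [[371.6483, 0.0, 320.2016], [0.0, 371.6483, 241.4961], [0.0, 0.0, 1.0]], 'R': [[0.2876, 0.9577, -0.0003], [0.9065, -0.2721, 0.3228], [0.3091, -0.0932, -0.9465]], 't': [-0.6248, -0.0421, 0.3803]}
```

View pics/side0.png

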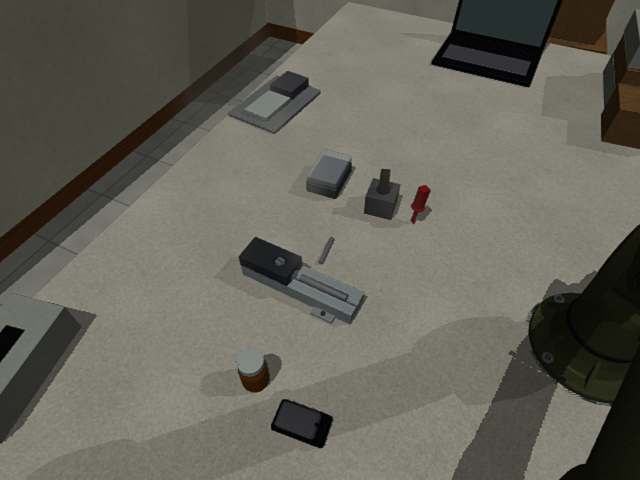

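View pics/top0.png

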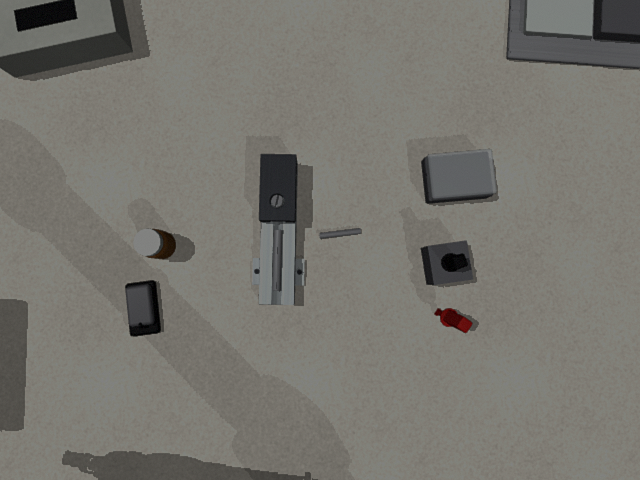

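View pics/wrist0.png

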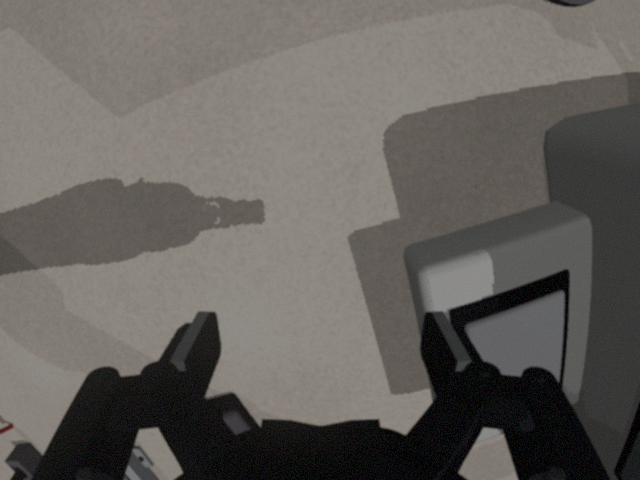

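The side and top views show:
- **Mount:** the dark hood is at top (278,187) with its screw at (277,201).
- **Rods:** one lies in the groove at top (278,260), about 61 px ≈ 110 mm long. A smaller one lies on the bench at (340,233), about 40 px. The larger, in the groove, is the one meant.
- **Drivers:** the black one stands in the grey rest at (453,262), and the red look-alike is at (455,320). The black one is meant.
- **Bystanders:** the jar is at (155,244), the tip box at (460,175) and the mouse at (143,307).

I'll confirm these in enlarged crops.

```bash
python3 - <<'E'
import cv2,numpy as np
t=cv2.imread('pics/top0.png'); s=cv2.imread('pics/side0.png')
a=cv2.resize(t[145:315,245:385],None,fx=3.4,fy=3.4,interpolation=cv2.INTER_CUBIC)
a=cv2.convertScaleAbs(a,alpha=1.6,beta=15)
b=cv2.resize(t[225:345,410:490],None,fx=3.4,fy=3.4,interpolation=cv2.INTER_CUBIC); b=cv2.convertScaleAbs(b,alpha=1.6,beta=15)
b=cv2.copyMakeBorder(b,0,a.shape[0]-b.shape[0],0,0,cv2.BORDER_CONSTANT)
cv2.imwrite('pics/cropt.png',np.hstack([a,b]))
c=cv2.resize(s[150:330,230:440],None,fx=3.3,fy=3.3,interpolation=cv2.INTER_CUBIC)
cv2.imwrite('pics/crops.png',cv2.convertScaleAbs(c,alpha=1.6,beta=15))
E
```

```text
(no output)
```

View pics/cropt.png

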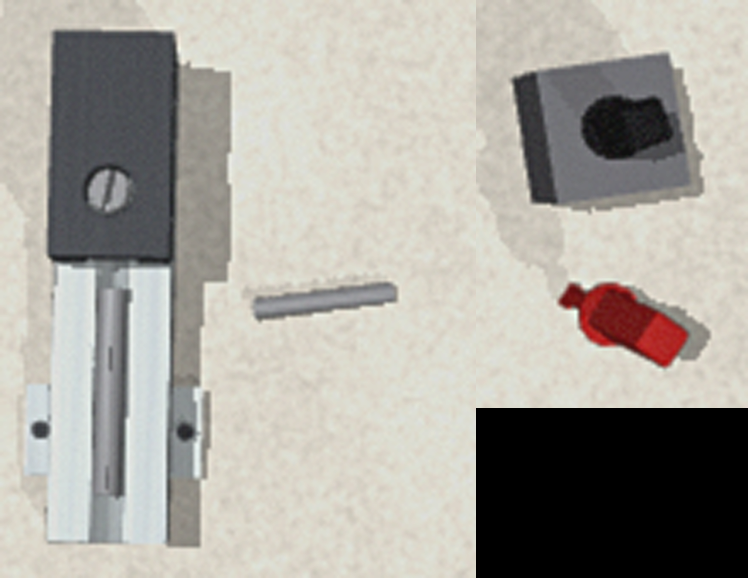

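View pics/crops.png

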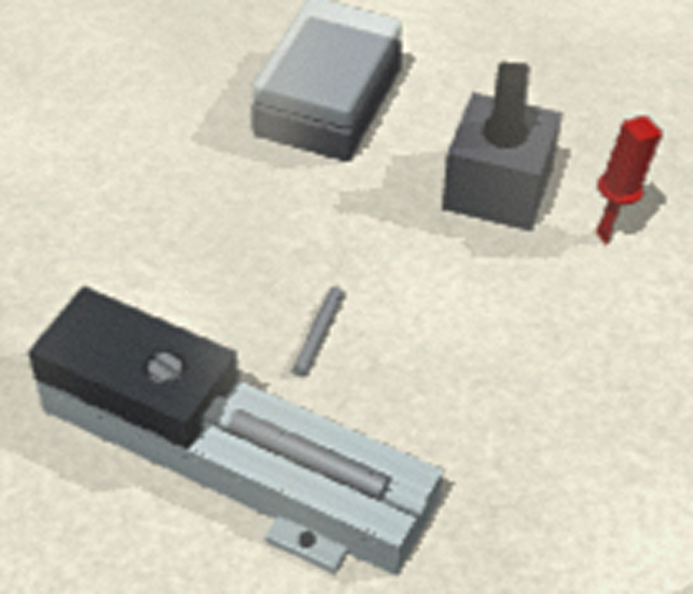

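The crops confirm it: the large rod is in the groove, with its front at crop (115,289) and rear at (110,495). The black square handle stands in the rest at crop (640,125), and the screw slot is at crop (108,189). Next I'll measure them.

```bash
cat > h.py <<'E'
import numpy as np,cv2
from plant import sensors,optics
def ray(p,uv,fish=False):
    K=np.array(p['camera_matrix']);R=np.array(p['R']);t=np.array(p['t'])
    x=(uv[0]-K[0,2])/K[0,0];y=(uv[1]-K[1,2])/K[1,1]
    if fish:
        r=np.hypot(x,y);d=np.array([np.sin(r)*x/max(r,1e-9),np.sin(r)*y/max(r,1e-9),np.cos(r)])
    else: d=np.array([x,y,1.])
    return -R.T@t, R.T@d
def onz(p,uv,z,fish=False):
    c,d=ray(p,uv,fish);return c+d*(z-c[2])/d[2]
def proj(p,X,fish=False):
    K=np.array(p['camera_matrix']);c=np.array(p['R'])@X+np.array(p['t'])
    if fish:
        r=np.hypot(c[0],c[1]);th=np.arctan2(r,c[2]);q=c[:2]/max(r,1e-9)*th
    else:q=c[:2]/c[2]
    return q*K[0,0]+K[:2,2]
E
python3 - <<'E'
from h import *
p=optics.camera_params('top');s=optics.camera_params('side')
T=lambda x,y:(245+(x-1)/3.4,145+(y-1)/3.4)
T2=lambda x,y:(410+(x-476-1)/3.4,225+(y-1)/3.4)
S=lambda x,y:(230+(x-1)/3.3,150+(y-1)/3.3)
def show(n,P,uv,z): print(n,np.round(onz(P,uv,z)*1000,1))
for n,c,z in [('hood fl',(53,31),.067),('hood fr',(174,32),.067),('hood nl',(50,258),.067),('hood nr',(169,260),.067),('blk nl',(48,542),.037),('blk nr',(169,544),.037),('screw',(108,189),.067),('rodf',(115,289),.046),('rodr',(110,495),.046),('slotA',(112,170),.067),('slotB',(104,208),.067)]: show(n,p,T(*c),z)
for n,c in [('r1',(540,72)),('r2',(668,53)),('r3',(690,190)),('r4',(556,203))]: show(n,p,T2(*c),.06)
show('flange',p,T2(610,127),.064); show('htop',p,T2(650,119),.120)
print('side')
for n,c,z in [('hood fl',(35,352),.067),('hood fr',(85,288),.067),('hood nr',(237,352),.067),('hood nl',(190,414),.067),('blk nr',(443,472),.037),('blk nl',(402,543),.037),('screw',(165,366),.067),('rodr',(387,485),.04),('r1',(471,95),.06),('r2',(562,113),.06),('r3',(546,174),.06),('r4',(445,153),.06),('htop',(513,64),.12)]: show(n,s,S(*c),z)
for n,uv in [('jar',(155,243)),('mouse',(143,307)),('tip',(458,175))]: show(n,p,uv,.05)
E
```

```text
hood fl [716.3 161.9  67. ]
hood fr [714.5  98.   67. ]
hood nl [595.8 164.3  67. ]
hood nr [593.6 102.3  67. ]
blk nl [447.4 170.3  37. ]
blk nr [445.3 105.8  37. ]
screw [631.6 133.7  67. ]
rodf [581.1 132.4  46. ]
rodr [471.9 136.2  46. ]
slotA [641.6 131.5  67. ]
slotB [621.6 135.9  67. ]
r1 [ 546.1 -134.5   60. ]
r2 [ 554.8 -201.3   60. ]
r3 [ 483.6 -209.5   60. ]
r4 [ 478.1 -140.2   60. ]
flange [ 516.8 -168.5   64. ]
htop [ 518.8 -172.6  120. ]
side
hood fl [712.5 159.3  67. ]
hood fr [712.3  98.6  67. ]
hood nr [594.8 101.3  67. ]
hood nl [598.  157.7  67. ]
blk nr [444.7 108.3  37. ]
blk nl [446.8 166.7  37. ]
screw [631.  131.8  67. ]
rodr [471.7 134.6  40. ]
r1 [ 555.1 -199.6   60. ]
r2 [ 486.2 -211.4   60. ]
r3 [ 474.2 -145.8   60. ]
r4 [ 548.2 -133.4   60. ]
htop [ 519.7 -179.9  120. ]
jar [560.6 355.7  50. ]
mouse [446.3 375.9  50. ]
tip [ 674.5 -194.8   50. ]
```

>>> {"method": "arm_command", "body": {
  "rows": [
    [0.0167,-0.0307,0,0.0173,255],
    [0.0167,-0.0307,0,0.0173,255],
    [0.0167,-0.0307,0,0.0173,255],
    [0.0167,-0.0307,0,0.0173,255],
    [0.0167,-0.0307,0,0.0173,255]
  ],
  "newtons": 40
}}

```text
t: 0.57
position: [0.2638, 0.4433, 0.2074]
orientation: [[-0.979, 0.203, -0.0], [0.203, 0.979, -0.001], [0.0, -0.001, -1.0]]
ft_force: [0.3, 0.3, 0.7]
opening: 0.0254
```

>>> {"method": "arm_command", "body": {
  "rows": [
    [0.0167,-0.0307,0,0.0173,255],
    [0.0167,-0.0307,0,0.0173,255],
    [0.0167,-0.0307,0,0.0173,255],
    [0.0167,-0.0307,0,0.0173,255],
    [0.0167,-0.0307,0,0.0173,255]
  ]
}}

```text
t: 0.98
position: [0.3472, 0.2899, 0.2077]
orientation: [[-0.993, 0.118, 0.0], [0.118, 0.993, -0.0], [-0.0, -0.0, -1.0]]
ft_force: [1.5, -0.4, 0.9]
opening: -0.0002
```

>>> {"method": "arm_command", "body": {
  "rows": [
    [0.0167,-0.0307,0,0.0173,255],
    [0.0167,-0.0307,0,0.0173,255],
    [0.0167,-0.0307,0,0.0173,255],
    [0.0167,-0.0307,0,0.0173,255],
    [0,0,0,0,255]
  ]
}}

```text
t: 1.4
position: [0.4165, 0.1619, 0.2075]
orientation: [[-0.998, 0.058, 0.001], [0.058, 0.998, -0.003], [-0.001, -0.003, -1.0]]
ft_force: [0.8, -0.7, 0.4]
opening: 0.0001
```

```bash
python3 - <<'E'
from h import *
s=sensors.sense(); print({k:np.round(v,3).tolist() for k,v in s.items()})
p=optics.camera_params('wrist'); im=optics.read_camera('wrist'); cv2.imwrite('pics/w1.png',im[:,:,::-1]); 
import pickle;pickle.dump((p,s),open('w1.pkl','wb'))
M=np.array([.595,.1333,0]);
E
```

```text
{'t': 1.4, 'joint_positions': [-0.319, 0.231, -0.137, 1.942, 0.042, 0.972, 1.037], 'joint_velocities': [-0.068, -0.003, -0.084, 0.008, -0.028, 0.0, -0.154], 'tau': [0.841, -40.567, -0.637, -22.863, -0.289, -0.019, 1.814], 'position': [0.417, 0.162, 0.208], 'orientation': [[-0.998, 0.058, 0.001], [0.058, 0.998, -0.003], [-0.001, -0.003, -1.0]], 'ft_force': [0.801, -0.739, 0.39], 'torque': [-0.028, -0.012, -0.002], 'opening': 0.0}
```

View pics/w1.png

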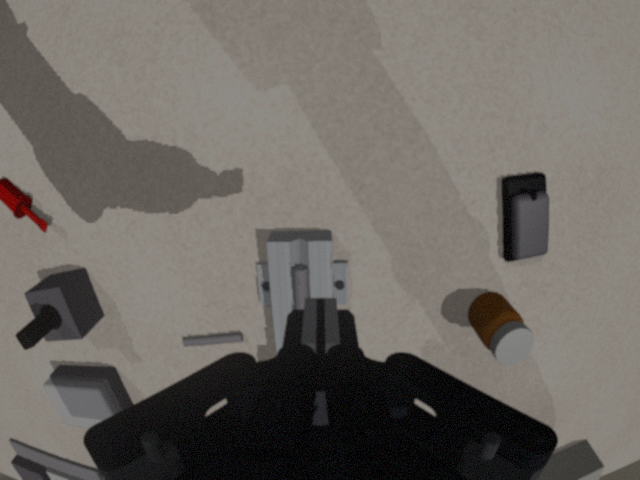

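The wrist view looks back toward the base. The rod's rear end is at about (301,267), the block's open end at (300,233), and the closed fingertips at (320,300). I'll refine with this view.

```bash
python3 - <<'E'
from h import *
import pickle
p,s=pickle.load(open('w1.pkl','rb'))
im=cv2.imread('pics/w1.png')
c=cv2.resize(im[220:360,240:360],None,fx=4,fy=4,interpolation=cv2.INTER_CUBIC)
cv2.imwrite('pics/w1c.png',cv2.convertScaleAbs(c,alpha=1.4,beta=15))
for uv,z in [((301,267),.04),((268,232),.037),((331,232),.037),((301,267),.048)]: print(uv,np.round(onz(p,uv,z,True)*1000,1))
print(proj(p,np.array(s['position']),True))
E
```

```text
(301, 267) [472.9 139.8  40. ]
(268, 232) [436.3 110.7  37. ]
(331, 232) [439.8 170.8  37. ]
(301, 267) [469.5 140.5  48. ]
[319.66943939 291.13694861]
```

View pics/w1c.png

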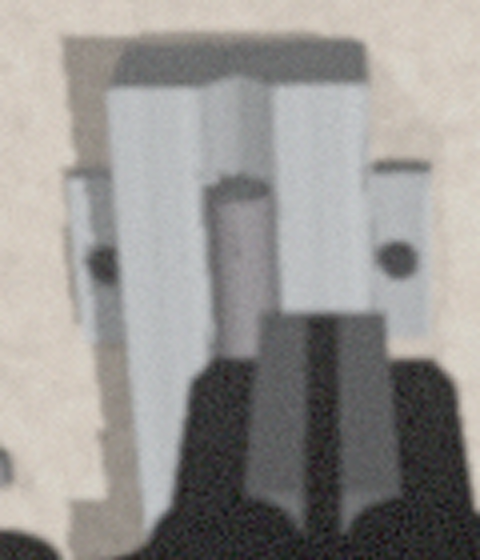

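>>> {"method": "arm_command", "body": {
  "rows": [
    [0.012,-0.014,0,0.02,255],
    [0.012,-0.014,0,0,255],
    [0,0,0,0,255],
    [0,0,-0.035,0,255],
    [0,0,-0.035,0,255]
  ]
}}

```text
t: 1.87
position: [0.4387, 0.1425, 0.1383]
orientation: [[-1.0, 0.029, 0.005], [0.029, 1.0, 0.002], [-0.005, 0.003, -1.0]]
ft_force: [-0.0, 0.9, -0.6]
opening: 0.0003
```

>>> {"method": "arm_command", "body": {
  "rows": [
    [0,0,-0.03,0,255],
    [0,0,-0.02,0,255],
    [0,0,-0.01,0,255],
    [0,0,0,0,255],
    [0,0,0,0,255]
  ]
}}

```text
t: 2.28
position: [0.4369, 0.1418, 0.0775]
orientation: [[-1.0, 0.028, -0.002], [0.028, 1.0, 0.0], [0.002, 0.0, -1.0]]
ft_force: [0.9, 0.3, -0.6]
opening: 0.0001
```

>>> {"method": "arm_command", "body": {
  "rows": [
    [0.0,-0.004,-0.015,0,255],
    [0,0,-0.015,0,255],
    [0,0,-0.008,0,255],
    [0,0,0,0,255],
    [0,0,0,0,255]
  ]
}}

```text
t: 2.7
position: [0.4377, 0.1373, 0.0402]
orientation: [[-1.0, 0.029, 0.0], [0.029, 1.0, 0.0], [-0.0, 0.0, -1.0]]
ft_force: [0.6, 0.0, 0.5]
opening: 0.0001
```

```bash
python3 - <<'E'
from h import *
import pickle
s=sensors.sense();p=optics.camera_params('wrist'); im=optics.read_camera('wrist')[:,:,::-1]; t=optics.read_camera('side')[:,:,::-1]
print(s['position'],s['ft_force'])
c=cv2.resize(im[200:400,220:420],None,fx=2.5,fy=2.5); d=cv2.resize(t[250:340,280:380],None,fy=5,fx=3.0*500/450*0+2.5)
d=cv2.resize(t[240:340,280:380],(500,500),interpolation=cv2.INTER_CUBIC)
cv2.imwrite('pics/w2.png',cv2.resize(cv2.convertScaleAbs(np.hstack([c,d]),alpha=1.5,beta=15),(800,400)))
E
```

```text
[0.43773014 0.13725679 0.04021689] [0.57423295 0.02728445 0.46614603]
```

View pics/w2.png

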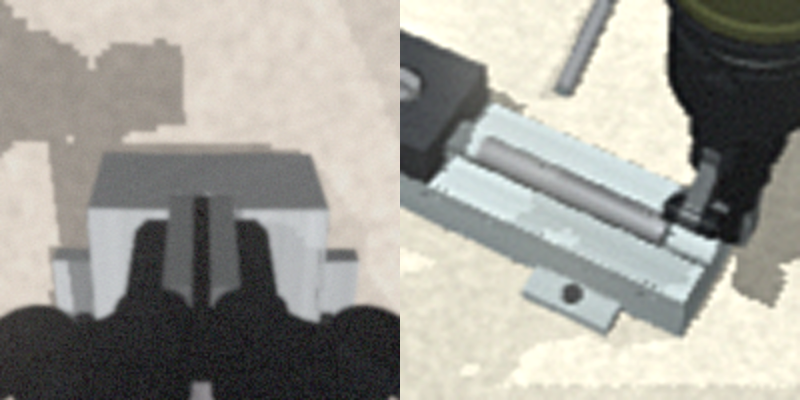

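>>> {"method": "arm_command", "body": {
  "rows": [
    [0.005,-0.0002,0,0,255],
    [0.005,-0.0002,0,0,255],
    [0.005,-0.0002,0,0,255],
    [0.005,-0.0001,0,0,255],
    [0.005,-0.0001,0,0,255]
  ]
}}

```text
t: 3.22
position: [0.4635, 0.1359, 0.0398]
orientation: [[-1.0, 0.03, 0.0], [0.03, 1.0, 0.0], [-0.0, 0.0, -1.0]]
ft_force: [-0.5, -0.5, 0.5]
opening: 0.0
```

>>> {"method": "arm_command", "body": {
  "rows": [
    [0.005,-0.0002,0,0,255],
    [0.005,-0.0002,0,0,255],
    [0.005,-0.0002,0,0,255],
    [0.005,-0.0001,0,0,255],
    [0.005,-0.0001,0,0,255]
  ]
}}

```text
t: 3.63
position: [0.4881, 0.1351, 0.0396]
orientation: [[-1.0, 0.03, -0.0], [0.03, 1.0, -0.0], [0.0, -0.0, -1.0]]
ft_force: [-0.5, -0.7, -0.3]
opening: 0.0003
```

>>> {"method": "arm_command", "body": {
  "rows": [
    [0.005,-0.0002,0,0,255],
    [0.005,-0.0002,0,0,255],
    [0.005,-0.0002,0,0,255],
    [0.005,-0.0001,0,0,255],
    [0.003,-0.0001,0,0,255]
  ]
}}

```text
t: 4.05
position: [0.5114, 0.1343, 0.0397]
orientation: [[-1.0, 0.03, 0.0], [0.03, 1.0, 0.0], [-0.0, 0.0, -1.0]]
ft_force: [0.2, -0.9, -0.7]
opening: -0.0004
```

```bash
python3 - <<'E'
from h import *
s=sensors.sense(); t=optics.read_camera('side')[:,:,::-1];u=optics.read_camera('top')[:,:,::-1]
print(s['position'],s['ft_force'])
d=cv2.resize(t[230:330,270:370],(400,400),interpolation=cv2.INTER_CUBIC);e=cv2.resize(u[210:310,230:330],(400,400),interpolation=cv2.INTER_CUBIC)
cv2.imwrite('pics/w3.png',cv2.convertScaleAbs(np.hstack([d,e]),alpha=1.5,beta=15))
E
```

```text
[0.51144248 0.13433558 0.0396922 ] [ 0.18926893 -0.90418227 -0.71372737]
```

View pics/w3.png

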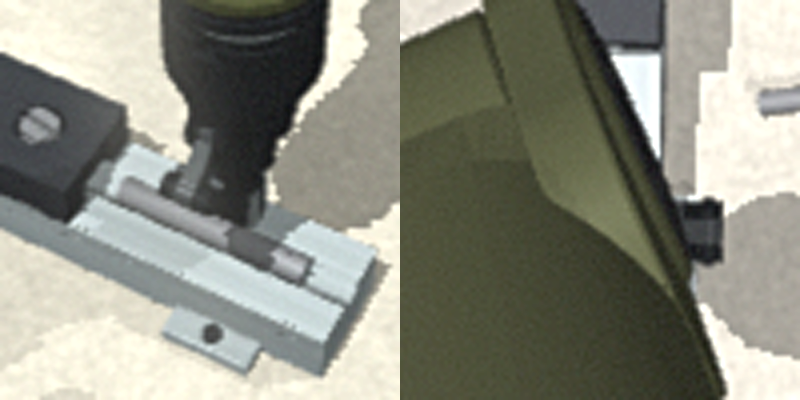

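```bash
python3 - <<'E'
from h import *
p=optics.camera_params('side');X=np.array(sensors.sense()['position'])
for d in [(0,0,0),(0,0,.02),(.011,0,0),(-.011,0,0),(0,.015,0),(0,-.015,0),(0,0,.1)]:
    q=proj(p,X+d); print(d,q.round(1),((q-[270,230])*4).round())
print(-np.array(p['R']).T@p['t'])
im=optics.read_camera('side')[:,:,::-1]
cv2.imwrite('pics/s4.png',cv2.convertScaleAbs(cv2.resize(im[170:320,270:390],None,fx=5,fy=5,interpolation=cv2.INTER_CUBIC)[:, :][150:750],alpha=1.8,beta=25))
w=optics.read_camera('wrist')[:,:,::-1]
cv2.imwrite('pics/w4.png',w)
E
```

```text
(0, 0, 0) [329.8 289.6] [239. 238.]
(0, 0, 0.02) [329.9 284.2] [240. 217.]
(0.011, 0, 0) [325.1 287.6] [220. 230.]
(-0.011, 0, 0) [334.6 291.5] [258. 246.]
(0, 0.015, 0) [326.7 295. ] [227. 260.]
(0, -0.015, 0) [332.9 284.2] [252. 217.]
(0, 0, 0.1) [330.1 260.6] [241. 123.]
[0.2880459  0.60333542 0.82399688]
```

View pics/s4.png

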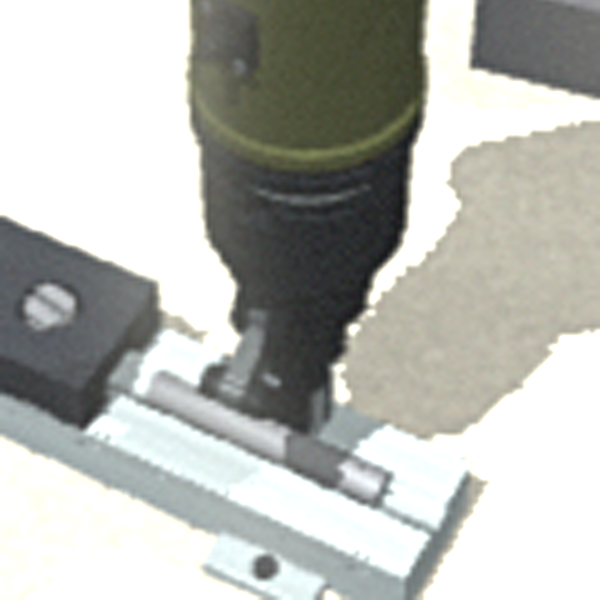

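View pics/w4.png

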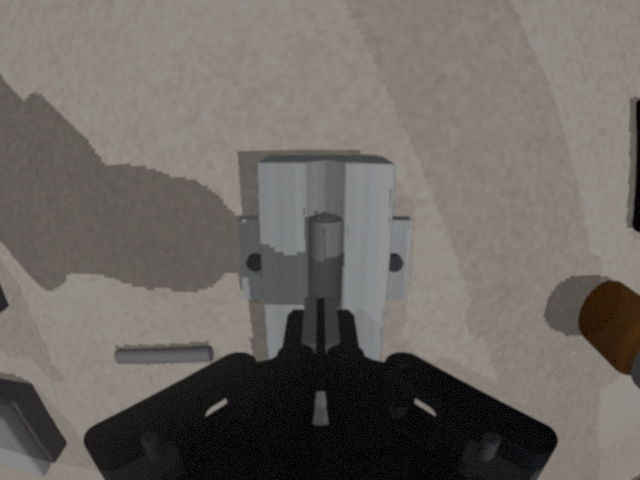

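The side view shows the rod unmoved (rear still at (346,296)), so the fingertips passed over it. I'll check how far above the reported TCP the tips really are.

```bash
python3 - <<'E'
from h import *
p=optics.camera_params('wrist');s=sensors.sense();X=np.array(s['position']);print(s['opening'],X)
for z in [0,.005,.01,.015,.02]: 
  for dx in (0,-.011): print(z,dx,proj(p,X+[dx,0,z],True).round(1))
w=cv2.imread('pics/w4.png')[270:370,270:370]
cv2.imwrite('pics/w4c.png',cv2.convertScaleAbs(cv2.resize(w,None,fx=6,fy=6),alpha=2.2,beta=30))
E
```

```text
0.0002598720706586267 [0.51042068 0.13434885 0.03959339]
0 0 [319.7 291.2]
0 -0.011 [319. 271.]
0.005 0 [319.7 295.8]
0.005 -0.011 [319.  275.2]
0.01 0 [319.7 300.5]
0.01 -0.011 [319.  279.6]
0.015 0 [319.7 305.6]
0.015 -0.011 [319.  284.2]
0.02 0 [319.7 310.9]
0.02 -0.011 [319.  289.1]
```

View pics/w4c.png

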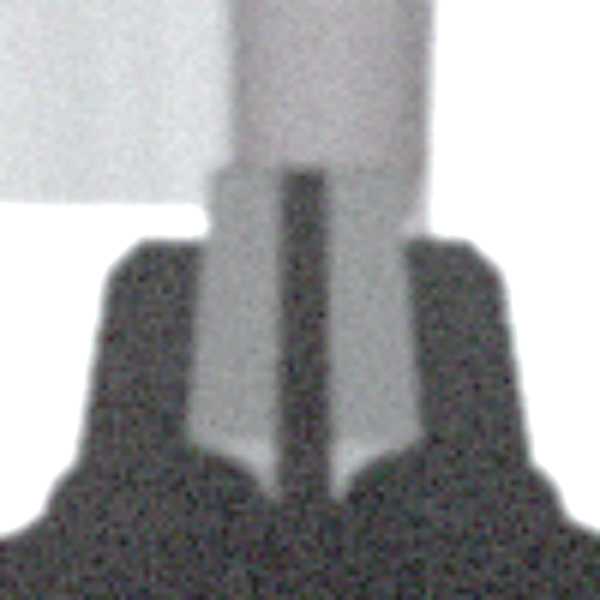

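>>> {"method": "arm_command", "body": {
  "rows": [
    [-0.015,0.0005,0,0,255],
    [-0.015,0.0005,0,0,255],
    [-0.015,0.0004,0,0,255],
    [-0.015,0.0004,0,0,255],
    [-0.01,0.0002,0,0,255]
  ]
}}

```text
t: 4.67
position: [0.4387, 0.1363, 0.0397]
orientation: [[-1.0, 0.029, -0.001], [0.029, 1.0, -0.0], [0.001, -0.0, -1.0]]
ft_force: [-0.4, -0.5, 0.3]
opening: -0.0001
```

```bash
python3 - <<'E'
from h import *
p=optics.camera_params('side');s=sensors.sense();X=np.array(s['position']);print(X,s['ft_force'])
im=np.ascontiguousarray(optics.read_camera('side')[:,:,::-1])
c=cv2.resize(im[250:330,320:400],None,fx=7,fy=7,interpolation=cv2.INTER_CUBIC)
cv2.imwrite('pics/s5.png',cv2.convertScaleAbs(c,alpha=2,beta=25))
for dz in (0,.01,.02,.03):
  for dy in (-.01,.01):
    for dx in (-.011,.011): print(dz,dy,dx,((proj(p,X+[dx,dy,dz])-[320,250])*7).round())
E
```

```text
[0.43867845 0.13628219 0.03968626] [-0.36878992 -0.4964645   0.33904441]
0 -0.01 -0.011 [337. 362.]
0 -0.01 0.011 [268. 334.]
0 0.01 -0.011 [310. 415.]
0 0.01 0.011 [241. 386.]
0.01 -0.01 -0.011 [340. 344.]
0.01 -0.01 0.011 [270. 315.]
0.01 0.01 -0.011 [313. 397.]
0.01 0.01 0.011 [242. 368.]
0.02 -0.01 -0.011 [342. 325.]
0.02 -0.01 0.011 [272. 297.]
0.02 0.01 -0.011 [315. 379.]
0.02 0.01 0.011 [244. 349.]
0.03 -0.01 -0.011 [345. 306.]
0.03 -0.01 0.011 [274. 277.]
0.03 0.01 -0.011 [317. 360.]
0.03 0.01 0.011 [246. 330.]
```

View pics/s5.png

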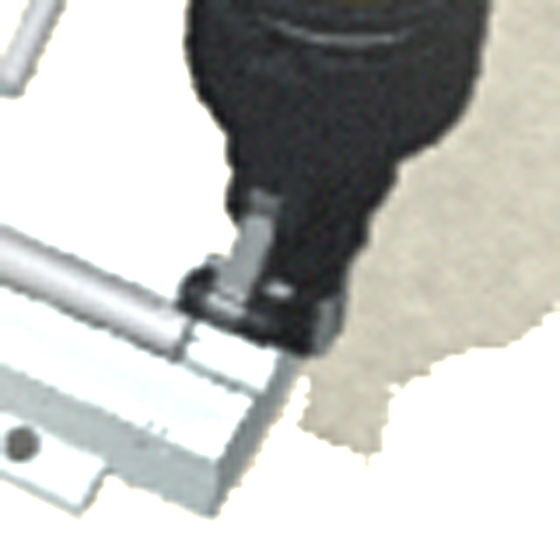

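```bash
python3 - <<'E'
from h import *
p=optics.camera_params('side');w=optics.camera_params('wrist');X=np.array(sensors.sense()['position'])
for ws,ss in [((338.3,299),(308,355)),((338.3,299),(322,352)),((352,310),(308,355)),((329,299),(308,355))]:
    a,u=ray(w,ws,True);b,v=ray(p,(320+ss[0]/7,250+ss[1]/7));u/=np.linalg.norm(u);v/=np.linalg.norm(v)
    k=np.linalg.lstsq(np.c_[u,-v],b-a,rcond=None)[0];P=a+u*k[0];Q=b+v*k[1]
    print(ws,ss,((P+Q)/2-X).round(4),np.linalg.norm(P-Q).round(4))
E
```

```text
(338.3, 299) (308, 355) [-0.0066  0.0076  0.0248] 0.0031
(338.3, 299) (322, 352) [-0.0102  0.0077  0.0301] 0.0016
(352, 310) (308, 355) [-0.0077  0.0131  0.0349] 0.0011
(329, 299) (308, 355) [-0.005   0.004   0.0197] 0.0014
```

>>> {"method": "arm_command", "body": {
  "rows": [
    [0.013,0.001,-0.003,0,255],
    [0,0,-0.003,0,255],
    [0,0,-0.003,0,255],
    [0,0,-0.001,0,255],
    [0,0,0,0,255]
  ]
}}

```text
t: 5.13
position: [0.453, 0.1371, 0.0292]
orientation: [[-1.0, 0.03, -0.001], [0.03, 1.0, -0.0], [0.001, -0.0, -1.0]]
ft_force: [-0.8, 0.9, 0.9]
opening: 0.0
```

>>> {"method": "arm_command", "body": {
  "rows": [
    [0,0,-0.001,0,255],
    [0,0,-0.001,0,255],
    [0,0,-0.001,0,255],
    [0,0,-0.001,0,255],
    [0,0,-0.001,0,255]
  ]
}}

```text
t: 5.55
position: [0.4536, 0.1374, 0.0246]
orientation: [[-1.0, 0.03, 0.0], [0.03, 1.0, -0.0], [-0.0, -0.0, -1.0]]
ft_force: [-0.3, 0.1, -0.5]
opening: -0.0002
```

>>> {"method": "arm_command", "body": {
  "rows": [
    [0,0,-0.001,0,255],
    [0,0,-0.001,0,255],
    [0,0,-0.001,0,255],
    [0,0,-0.001,0,255],
    [0,0,0,0,255]
  ]
}}

```text
t: 5.97
position: [0.4535, 0.1373, 0.0205]
orientation: [[-1.0, 0.03, -0.0], [0.03, 1.0, -0.0], [0.0, -0.0, -1.0]]
ft_force: [-0.3, -0.5, -0.1]
opening: 0.0001
```

>>> {"method": "arm_command", "body": {
  "rows": [
    [0,0,-0.001,0,255],
    [0,0,-0.001,0,255],
    [0,0,-0.001,0,255],
    [0,0,-0.001,0,255],
    [0,0,0,0,255]
  ]
}}

```text
t: 6.38
position: [0.4535, 0.1373, 0.0165]
orientation: [[-1.0, 0.03, -0.0], [0.03, 1.0, -0.0], [0.0, -0.0, -1.0]]
ft_force: [0.4, -0.2, 1.3]
opening: 0.0002
```

```bash
python3 - <<'E'
from h import *
p=optics.camera_params('side');s=sensors.sense();X=np.array(s['position']);print(X,s['ft_force'])
im=np.ascontiguousarray(optics.read_camera('side')[:,:,::-1]);w=np.ascontiguousarray(optics.read_camera('wrist')[:,:,::-1])
c=cv2.resize(im[250:330,310:390],(500,500),interpolation=cv2.INTER_CUBIC)
cv2.imwrite('pics/s6.png',cv2.resize(np.hstack([cv2.convertScaleAbs(c,alpha=2,beta=25),cv2.resize(w[230:400,235:405],(500,500))]),(800,400)))
E
```

```text
[0.45351665 0.13731678 0.01648124] [ 0.36523458 -0.24223308  1.29385776]
```

View pics/s6.png

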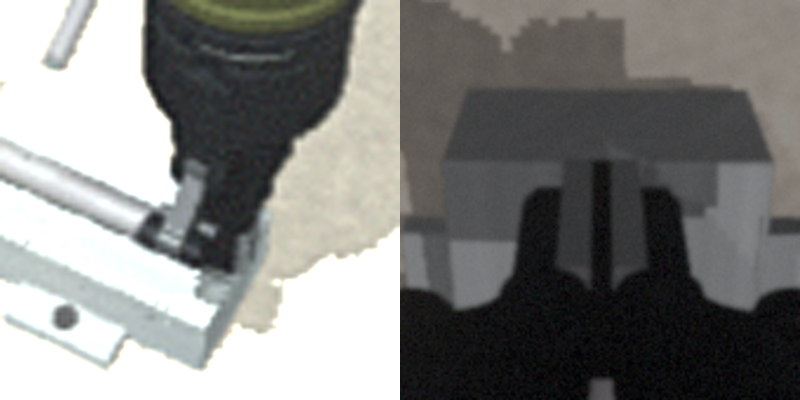

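>>> {"method": "arm_command", "body": {
  "rows": [
    [0,0,-0.001,0,255],
    [0,0,-0.001,0,255],
    [0,0,0,0,255],
    [0,0,0,0,255],
    [0,0,0,0,255]
  ]
}}

```text
t: 6.9
position: [0.4536, 0.1374, 0.0147]
orientation: [[-1.0, 0.03, -0.0], [0.03, 1.0, -0.0], [0.0, -0.0, -1.0]]
ft_force: [-0.2, -0.8, 0.7]
opening: 0.0001
```

>>> {"method": "arm_command", "body": {
  "rows": [
    [0,0,-0.001,0,255],
    [0,0,-0.001,0,255],
    [0,0,0,0,255],
    [0,0,0,0,255],
    [0,0,0,0,255]
  ]
}}

```text
t: 7.32
position: [0.4537, 0.1375, 0.0127]
orientation: [[-1.0, 0.029, 0.0], [0.029, 1.0, 0.0], [-0.0, 0.0, -1.0]]
ft_force: [0.4, 0.6, 0.4]
opening: 0.0001
```

>>> {"method": "arm_command", "body": {
  "rows": [
    [0,0,-0.001,0,255],
    [0,0,-0.001,0,255],
    [0,0,0,0,255],
    [0,0,0,0,255],
    [0,0,0,0,255]
  ]
}}

```text
t: 7.73
position: [0.4543, 0.1383, 0.0113]
orientation: [[-1.0, 0.029, 0.002], [0.029, 1.0, 0.001], [-0.002, 0.001, -1.0]]
ft_force: [-1.2, 2.3, 6.6]
opening: -0.0001
```

>>> {"method": "arm_command", "body": {
  "rows": [
    [0,0,-0.001,0,255],
    [0,0,-0.001,0,255],
    [0,0,0,0,255],
    [0,0,0,0,255],
    [0,0,0,0,255]
  ]
}}

```text
t: 8.15
position: [0.4546, 0.1385, 0.0106]
orientation: [[-1.0, 0.029, 0.003], [0.029, 1.0, 0.002], [-0.003, 0.002, -1.0]]
ft_force: [-4.7, 1.1, 26.7]
opening: -0.0001
```

```bash
python3 - <<'E'
from h import *
p=optics.camera_params('side');s=sensors.sense();X=np.array(s['position']);print(X,s['ft_force'])
im=np.ascontiguousarray(optics.read_camera('side')[:,:,::-1]);w=np.ascontiguousarray(optics.read_camera('wrist')[:,:,::-1])
c=cv2.resize(im[260:320,320:380],(600,600),interpolation=cv2.INTER_CUBIC)
cv2.imwrite('pics/s7.png',cv2.convertScaleAbs(c,alpha=1.6,beta=25))
cv2.imwrite('pics/w7.png',cv2.convertScaleAbs(cv2.resize(w[230:400,235:405],(600,600)),alpha=1.6,beta=25))
E
```

```text
[0.45457689 0.1385164  0.01060927] [-4.70856233  1.08644448 26.71097548]
```

View pics/s7.png

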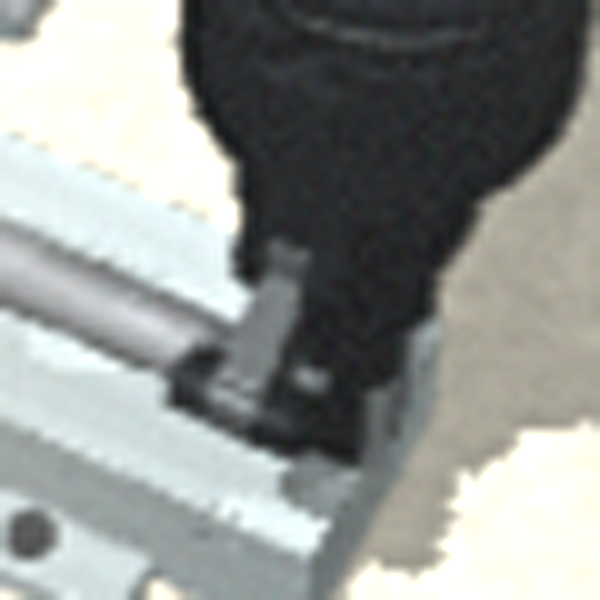

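View pics/w7.png

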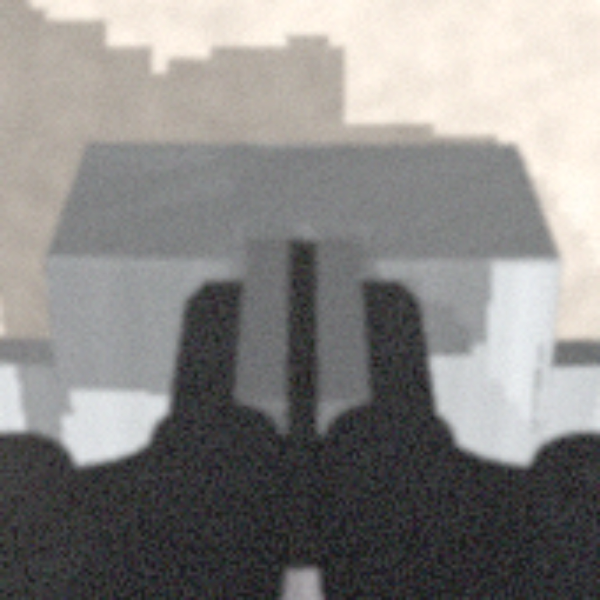

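Contact with the block top came at reported z≈0.0115, so the real tips sit about 25 mm behind the reported TCP when shut. The vertical stiffness is about 14 N/mm. I'll lift 2 mm and push at that height.

>>> {"method": "arm_command", "body": {
  "rows": [
    [0,0,0.0048,0,255],
    [0.005,-0.0002,0,0,255],
    [0.005,-0.0002,0,0,255],
    [0.005,-0.0002,0,0,255],
    [0.005,-0.0002,0,0,255]
  ]
}}

```text
t: 8.67
position: [0.4737, 0.1364, 0.013]
orientation: [[-1.0, 0.03, -0.001], [0.03, 1.0, -0.0], [0.001, -0.0, -1.0]]
ft_force: [-2.6, 0.8, 1.6]
opening: 0.0004
```

```bash
python3 - <<'E'
from h import *
p=optics.camera_params('side');s=sensors.sense();X=np.array(s['position']);print(X,s['ft_force'])
im=np.ascontiguousarray(optics.read_camera('side')[:,:,::-1])
c=cv2.resize(im[250:310,300:360],(600,600),interpolation=cv2.INTER_CUBIC)
cv2.imwrite('pics/s8.png',cv2.convertScaleAbs(c,alpha=1.6,beta=25))
E
```

```text
[0.47366133 0.1364141  0.01301142] [-2.58552184  0.82707068  1.55892898]
```

View pics/s8.png

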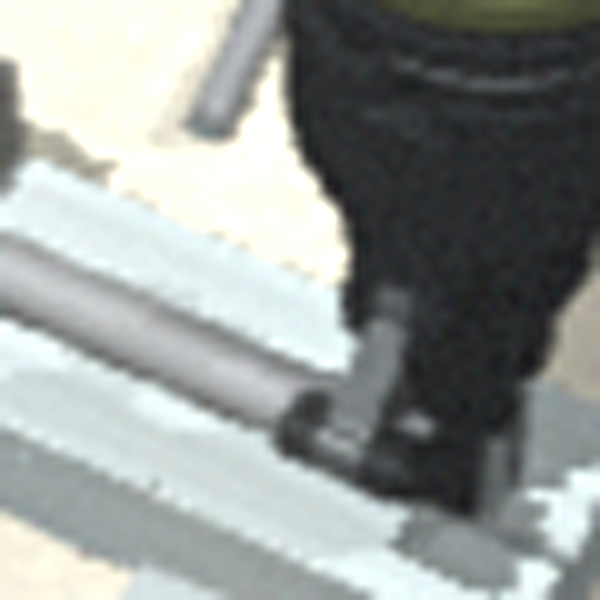

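```bash
python3 - <<'E'
from h import *
p=optics.camera_params('side')
for uv in [(328.5,292.5),(328.3,294.5),(330,292)]: print(onz(p,uv,.04).round(4),onz(p,uv,.044).round(4))
E
```

```text
[0.5104 0.1423 0.04  ] [0.5092 0.1447 0.044 ]
[0.5086 0.1469 0.04  ] [0.5075 0.1492 0.044 ]
[0.5081 0.1398 0.04  ] [0.507  0.1422 0.044 ]
```

```bash
python3 - <<'E'
from h import *
s=sensors.sense();print(s['position'],s['ft_force'])
im=np.ascontiguousarray(optics.read_camera('side')[:,:,::-1]);cv2.imwrite('pics/sfull9.png',im)
c=cv2.resize(im[225:325,240:370],(780,600),interpolation=cv2.INTER_CUBIC)
cv2.imwrite('pics/s9.png',cv2.convertScaleAbs(c,alpha=1.4,beta=15))
E
```

```text
[0.47503156 0.13647809 0.01307543] [0.50220272 0.03297401 0.6572659 ]
```

View pics/s9.png

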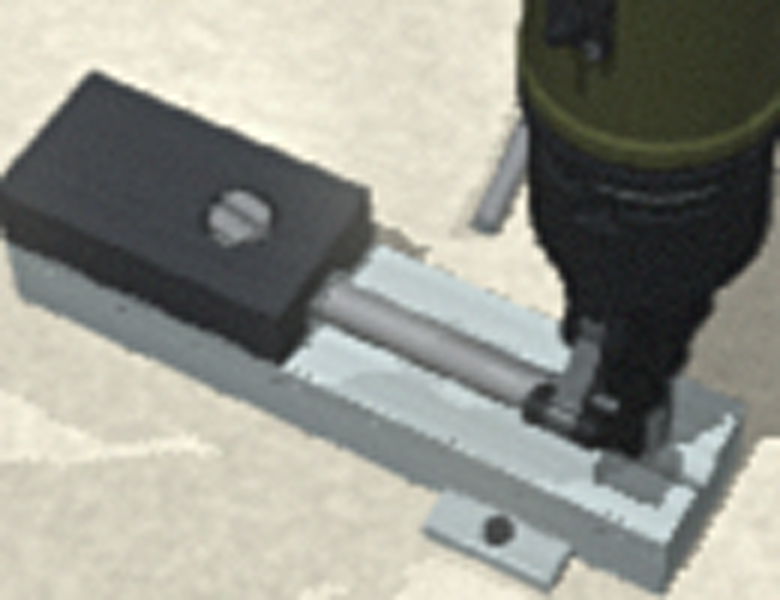

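```bash
python3 - <<'E'
from h import *
p=optics.camera_params('side')
for n,uv in [('old front',(230+232/3.3,150+418/3.3)),('new front',(240+320/6,225+300/6)),('old rear',(347,296.7)),('mouth bl',(240+282/6,225+362/6))]: print(n,onz(p,uv,.04).round(4))
E
```

```text
old front [0.5821 0.1329 0.04  ]
new front [0.5976 0.1357 0.04  ]
old rear [0.4716 0.1346 0.04  ]
mouth bl [0.5967 0.1649 0.04  ]
```

>>> {"method": "arm_command", "body": {
  "rows": [
    [0.005,-0.0002,0,0,255],
    [0.005,-0.0001,0,0,255],
    [0.005,-0.0002,0,0,255],
    [0.005,-0.0001,0,0,255],
    [0.005,-0.0002,0,0,255]
  ]
}}

```text
t: 9.18
position: [0.4993, 0.1356, 0.0134]
orientation: [[-1.0, 0.03, 0.0], [0.03, 1.0, -0.0], [-0.0, -0.0, -1.0]]
ft_force: [-0.1, -0.3, 0.4]
opening: -0.0001
```

>>> {"method": "arm_command", "body": {
  "rows": [
    [0.004,-0.0001,0,0,255],
    [0.004,-0.0001,0,0,255],
    [0.003,-0.0001,0,0,255],
    [0.002,-0.0001,0,0,255],
    [0.001,0,0,0,255]
  ]
}}

```text
t: 9.6
position: [0.5129, 0.1352, 0.0135]
orientation: [[-1.0, 0.03, 0.0], [0.03, 1.0, -0.0], [-0.0, -0.0, -1.0]]
ft_force: [-1.7, -0.7, 0.6]
opening: 0.0002
```

>>> {"method": "arm_command", "body": {
  "rows": [
    [0.001,0,0,0,255],
    [0.001,-0.0001,0,0,255],
    [0.001,0,0,0,255],
    [0.001,0,0,0,255],
    [0.001,0,0,0,255]
  ]
}}

```text
t: 10.02
position: [0.5176, 0.1352, 0.0135]
orientation: [[-1.0, 0.03, -0.0], [0.03, 1.0, -0.0], [0.0, -0.0, -1.0]]
ft_force: [-0.0, -1.6, -0.5]
opening: -0.0002
```

>>> {"method": "arm_command", "body": {
  "rows": [
    [0.0002,0,0,0,255],
    [0.0002,0,0,0,255],
    [0.0002,0,0,0,255],
    [0.0002,0,0,0,255],
    [0.0002,0,0,0,255]
  ]
}}

```text
t: 10.43
position: [0.5185, 0.1352, 0.0135]
orientation: [[-1.0, 0.03, -0.0], [0.03, 1.0, -0.0], [0.0, -0.0, -1.0]]
ft_force: [-0.1, -0.1, -0.0]
opening: 0.0003
```

>>> {"method": "arm_command", "body": {
  "rows": [
    [0.0002,0,0,0,255],
    [0.0002,0,0,0,255],
    [0.0002,0,0,0,255],
    [0.0002,0,0,0,255],
    [0.0002,0,0,0,255]
  ]
}}

```text
t: 10.85
position: [0.5196, 0.1353, 0.0135]
orientation: [[-1.0, 0.03, 0.0], [0.03, 1.0, -0.0], [-0.0, -0.0, -1.0]]
ft_force: [-0.5, -0.2, -0.1]
opening: -0.0
```

>>> {"method": "arm_command", "body": {
  "rows": [
    [0.0002,0,0,0,255],
    [0.0002,0,0,0,255],
    [0.0002,0,0,0,255],
    [0.0002,0,0,0,255],
    [0.0002,0,0,0,255]
  ]
}}

```text
t: 11.27
position: [0.5206, 0.1352, 0.0135]
orientation: [[-1.0, 0.03, -0.0], [0.03, 1.0, -0.0], [0.0, -0.0, -1.0]]
ft_force: [-1.7, 0.2, -0.2]
opening: -0.0002
```

>>> {"method": "arm_command", "body": {
  "rows": [
    [0.0002,0,0,0,255],
    [0.0002,0,0,0,255],
    [0.0002,0,0,0,255],
    [0.0002,0,0,0,255],
    [0,0,0,0,255]
  ]
}}

```text
t: 11.68
position: [0.5215, 0.1353, 0.0135]
orientation: [[-1.0, 0.03, 0.0], [0.03, 1.0, 0.0], [-0.0, 0.0, -1.0]]
ft_force: [-0.5, -0.4, 0.5]
opening: -0.0001
```

>>> {"method": "arm_command", "body": {
  "rows": [
    [0.0002,0,0,0,255],
    [0.0002,0,0,0,255],
    [0.0002,0,0,0,255],
    [0.0002,0,0,0,255],
    [0.0002,0,0,0,255]
  ]
}}

```text
t: 12.1
position: [0.5224, 0.1353, 0.0135]
orientation: [[-1.0, 0.03, 0.0], [0.03, 1.0, 0.0], [-0.0, 0.0, -1.0]]
ft_force: [-0.7, -0.2, -0.0]
opening: 0.0
```

>>> {"method": "arm_command", "body": {
  "rows": [
    [0.0002,0,0,0,255],
    [0.0002,0,0,0,255],
    [0.0002,0,0,0,255],
    [0.0002,0,0,0,255],
    [0.0002,0,0,0,255]
  ]
}}

```text
t: 12.52
position: [0.5235, 0.1353, 0.0135]
orientation: [[-1.0, 0.03, 0.0], [0.03, 1.0, -0.0], [-0.0, -0.0, -1.0]]
ft_force: [-0.3, 0.1, 0.5]
opening: 0.0002
```

```bash
python3 - <<'E'
from h import *
im=np.ascontiguousarray(optics.read_camera('side')[:,:,::-1])
c=cv2.resize(im[225:325,240:370],(780,600),interpolation=cv2.INTER_CUBIC)
cv2.imwrite('pics/s10.png',cv2.convertScaleAbs(c,alpha=1.4,beta=15))
E
```

```text
(no output)
```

View pics/s10.png

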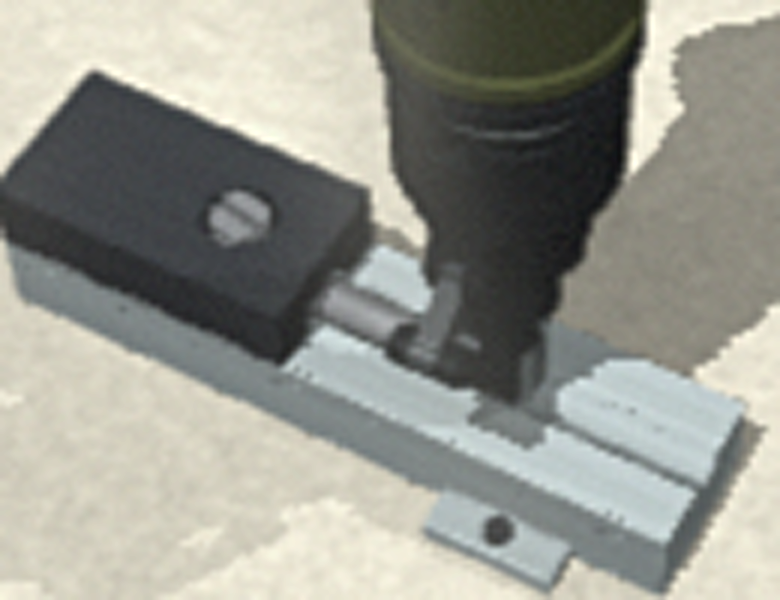

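The rod goes into the hood ahead of the fingers, from (325,295) to (395,335) in the crop. It's moving as planned, so I'll continue in fine steps.

>>> {"method": "arm_command", "body": {
  "rows": [
    [0.0002,0,0,0,255],
    [0.0002,0,0,0,255],
    [0.0002,0,0,0,255],
    [0.0002,0,0,0,255],
    [0.0002,0,0,0,255]
  ]
}}

```text
t: 12.98
position: [0.5245, 0.1353, 0.0135]
orientation: [[-1.0, 0.03, 0.0], [0.03, 1.0, -0.0], [-0.0, -0.0, -1.0]]
ft_force: [-0.2, -0.4, 0.3]
opening: 0.0003
```

>>> {"method": "arm_command", "body": {
  "rows": [
    [0.0002,0,0,0,255],
    [0.0002,0,0,0,255],
    [0.0002,0,0,0,255],
    [0.0002,0,0,0,255],
    [0.0002,0,0,0,255]
  ]
}}

```text
t: 13.4
position: [0.5254, 0.1353, 0.0135]
orientation: [[-1.0, 0.03, -0.0], [0.03, 1.0, -0.0], [0.0, -0.0, -1.0]]
ft_force: [-0.5, -0.2, -0.2]
opening: 0.0001
```

>>> {"method": "arm_command", "body": {
  "rows": [
    [0.0002,0,0,0,255],
    [0.0002,0,0,0,255],
    [0.0002,-0.0001,0,0,255],
    [0.0002,0,0,0,255],
    [0.0002,0,0,0,255]
  ]
}}

```text
t: 13.82
position: [0.5265, 0.1352, 0.0135]
orientation: [[-1.0, 0.03, 0.0], [0.03, 1.0, 0.0], [-0.0, 0.0, -1.0]]
ft_force: [-0.7, 0.1, 0.1]
opening: 0.0003
```

>>> {"method": "arm_command", "body": {
  "rows": [
    [0.0002,0,0,0,255],
    [0.0002,0,0,0,255],
    [0.0002,0,0,0,255],
    [0.0002,0,0,0,255],
    [0.0002,0,0,0,255]
  ]
}}

```text
t: 14.23
position: [0.5274, 0.1352, 0.0135]
orientation: [[-1.0, 0.03, 0.0], [0.03, 1.0, 0.0], [-0.0, 0.0, -1.0]]
ft_force: [-0.4, -0.5, -0.1]
opening: 0.0001
```

>>> {"method": "arm_command", "body": {
  "rows": [
    [0.0002,0,0,0,255],
    [0.0002,0,0,0,255],
    [0.0002,0,0,0,255],
    [0.0002,0,0,0,255],
    [0.0002,0,0,0,255]
  ]
}}

```text
t: 14.65
position: [0.5284, 0.1351, 0.0135]
orientation: [[-1.0, 0.03, -0.0], [0.03, 1.0, -0.0], [0.0, -0.0, -1.0]]
ft_force: [-1.5, 0.6, 0.5]
opening: -0.0001
```

>>> {"method": "arm_command", "body": {
  "rows": [
    [0.0002,0,0,0,255],
    [0.0002,0,0,0,255],
    [0.0002,0,0,0,255],
    [0.0002,0,0,0,255],
    [0.0002,0,0,0,255]
  ]
}}

```text
t: 15.07
position: [0.5294, 0.1351, 0.0135]
orientation: [[-1.0, 0.03, -0.0], [0.03, 1.0, -0.0], [0.0, -0.0, -1.0]]
ft_force: [-0.9, -0.3, -0.4]
opening: -0.0003
```

>>> {"method": "arm_command", "body": {
  "rows": [
    [0.0002,0,0,0,255],
    [0.0002,-0.0001,0,0,255],
    [0.0002,0,0,0,255],
    [0.0002,0,0,0,255],
    [0.0002,0,0,0,255]
  ]
}}

```text
t: 15.48
position: [0.5304, 0.1351, 0.0135]
orientation: [[-1.0, 0.03, 0.0], [0.03, 1.0, 0.0], [-0.0, 0.0, -1.0]]
ft_force: [-1.1, 0.3, -0.4]
opening: 0.0003
```

>>> {"method": "arm_command", "body": {
  "rows": [
    [0.0002,0,0,0,255],
    [0.0002,0,0,0,255],
    [0.0002,0,0,0,255],
    [0.0002,0,0,0,255],
    [0.0002,0,0,0,255]
  ]
}}

```text
t: 15.9
position: [0.5314, 0.135, 0.0135]
orientation: [[-1.0, 0.03, -0.0], [0.03, 1.0, -0.0], [0.0, -0.0, -1.0]]
ft_force: [-0.8, -0.7, -0.6]
opening: -0.0004
```

>>> {"method": "arm_command", "body": {
  "rows": [
    [0.0002,0,0,0,255],
    [0.0002,0,0,0,255],
    [0.0002,0,0,0,255],
    [0.0002,0,0,0,255],
    [0.0002,0,0,0,255]
  ]
}}

```text
t: 16.32
position: [0.5324, 0.135, 0.0135]
orientation: [[-1.0, 0.03, -0.0], [0.03, 1.0, -0.0], [0.0, -0.0, -1.0]]
ft_force: [-1.1, -1.0, -0.3]
opening: 0.0002
```

>>> {"method": "arm_command", "body": {
  "rows": [
    [0.0002,0,0,0,255],
    [0.0002,0,0,0,255],
    [0.0002,0,0,0,255],
    [0.0002,0,0,0,255],
    [0.0002,0,0,0,255]
  ]
}}

```text
t: 16.73
position: [0.5334, 0.135, 0.0135]
orientation: [[-1.0, 0.03, -0.0], [0.03, 1.0, -0.0], [0.0, -0.0, -1.0]]
ft_force: [-1.4, -0.1, 0.1]
opening: 0.0001
```

>>> {"method": "arm_command", "body": {
  "rows": [
    [0.0002,0,0,0,255],
    [0.0002,-0.0001,0,0,255],
    [0.0002,0,0,0,255],
    [0.0002,0,0,0,255],
    [0.0002,0,0,0,255]
  ]
}}

```text
t: 17.15
position: [0.5344, 0.135, 0.0135]
orientation: [[-1.0, 0.029, -0.0], [0.029, 1.0, -0.0], [0.0, -0.0, -1.0]]
ft_force: [-0.9, -0.2, -0.9]
opening: 0.0001
```

>>> {"method": "arm_command", "body": {
  "rows": [
    [0.0002,0,0,0,255],
    [0.0002,0,0,0,255],
    [0.0002,0,0,0,255],
    [0.0002,0,0,0,255],
    [0.0002,0,0,0,255]
  ]
}}

```text
t: 17.57
position: [0.5354, 0.135, 0.0135]
orientation: [[-1.0, 0.03, 0.0], [0.03, 1.0, -0.0], [-0.0, -0.0, -1.0]]
ft_force: [-0.4, -0.7, -0.4]
opening: 0.0001
```

>>> {"method": "arm_command", "body": {
  "rows": [
    [0.0002,0,0,0,255],
    [0.0002,0,0,0,255],
    [0.0002,0,0,0,255],
    [0.0002,0,0,0,255],
    [0.0002,0,0,0,255]
  ]
}}

```text
t: 17.98
position: [0.5365, 0.1349, 0.0135]
orientation: [[-1.0, 0.03, 0.0], [0.03, 1.0, -0.0], [-0.0, -0.0, -1.0]]
ft_force: [-1.0, -0.8, 0.0]
opening: -0.0
```

>>> {"method": "arm_command", "body": {
  "rows": [
    [0.0002,0,0,0,255],
    [0.0002,0,0,0,255],
    [0.0002,0,0,0,255],
    [0.0002,0,0,0,255],
    [0.0002,0,0,0,255]
  ]
}}

```text
t: 18.4
position: [0.5374, 0.135, 0.0134]
orientation: [[-1.0, 0.03, -0.0], [0.03, 1.0, -0.0], [0.0, -0.0, -1.0]]
ft_force: [-0.1, -0.1, 0.6]
opening: 0.0
```

>>> {"method": "arm_command", "body": {
  "rows": [
    [0.0002,0,0,0,255],
    [0.0002,0,0,0,255],
    [0.0002,0,0,0,255],
    [0.0002,0,0,0,255],
    [0.0002,0,0,0,255]
  ]
}}

```text
t: 18.82
position: [0.5385, 0.1349, 0.0135]
orientation: [[-1.0, 0.03, 0.0], [0.03, 1.0, -0.0], [-0.0, -0.0, -1.0]]
ft_force: [-0.7, -0.4, 0.4]
opening: 0.0001
```

>>> {"method": "arm_command", "body": {
  "rows": [
    [0.0002,0,0,0,255],
    [0.0002,-0.0001,0,0,255],
    [0.0002,0,0,0,255],
    [0.0002,0,0,0,255],
    [0.0002,0,0,0,255]
  ]
}}

```text
t: 19.23
position: [0.5394, 0.1349, 0.0135]
orientation: [[-1.0, 0.03, -0.0], [0.03, 1.0, 0.0], [0.0, 0.0, -1.0]]
ft_force: [-0.2, -0.5, -0.1]
opening: 0.0002
```

>>> {"method": "arm_command", "body": {
  "rows": [
    [0.0002,0,0,0,255],
    [0.0002,0,0,0,255],
    [0.0002,0,0,0,255],
    [0.0002,0,0,0,255],
    [0.0002,0,0,0,255]
  ]
}}

```text
t: 19.65
position: [0.5404, 0.1349, 0.0135]
orientation: [[-1.0, 0.03, -0.0], [0.03, 1.0, -0.0], [0.0, -0.0, -1.0]]
ft_force: [-0.7, -0.6, 0.5]
opening: -0.0002
```

>>> {"method": "arm_command", "body": {
  "rows": [
    [0.0002,0,0,0,255],
    [0.0002,0,0,0,255],
    [0.0002,0,0,0,255],
    [0.0002,0,0,0,255],
    [0.0002,0,0,0,255]
  ]
}}

```text
t: 20.07
position: [0.5414, 0.1348, 0.0135]
orientation: [[-1.0, 0.03, -0.0], [0.03, 1.0, -0.0], [0.0, -0.0, -1.0]]
ft_force: [-0.1, 0.0, -0.1]
opening: -0.0002
```

>>> {"method": "arm_command", "body": {
  "rows": [
    [0.0002,0,0,0,255],
    [0.0002,0,0,0,255],
    [0.0002,0,0,0,255],
    [0.0002,0,0,0,255],
    [0.0002,0,0,0,255]
  ]
}}

```text
t: 20.48
position: [0.5415, 0.1348, 0.0134]
orientation: [[-1.0, 0.029, -0.002], [0.029, 1.0, -0.0], [0.002, -0.0, -1.0]]
ft_force: [-5.6, 0.7, 5.4]
opening: -0.0001
```

Motion stopped with fx = -5.6 N, so this is probably the stop. I'll check in the side and wrist views that nothing else, such as the gripper against the hood, is touching.

```bash
python3 - <<'E'
from h import *
im=np.ascontiguousarray(optics.read_camera('side')[:,:,::-1])
c=cv2.resize(im[225:325,240:370],(780,600),interpolation=cv2.INTER_CUBIC)
cv2.imwrite('pics/s11.png',cv2.convertScaleAbs(c,alpha=1.4,beta=15))
s=sensors.sense();print(s['ft_force'],s['torque'],s['position'])
E
```

```text
[-5.04923482  0.52912511  3.50328394] [-0.01767906  1.01012913  0.03888482] [0.54153335 0.13480616 0.01338988]
```

View pics/s11.png

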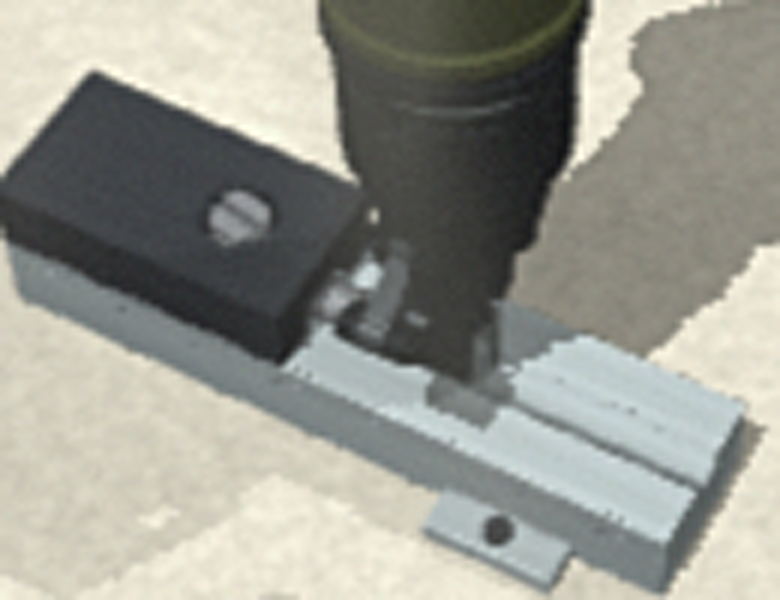

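The fingers are clear of the hood, and the rod sits between them and the mouth with about 10 mm exposed. The force held at about 5 N with the rod stationary, so the stop is reached at roughly 68 mm. I'll back off and go over the hood to look at the screw.

>>> {"method": "arm_command", "body": {
  "rows": [
    [-0.004,0,0,0,255],
    [-0.006,0,0,0,255],
    [0,0,0.025,0,255],
    [0,0,0.038,0,255],
    [0,0,0.04,0,255]
  ]
}}

```text
t: 20.95
position: [0.5315, 0.1347, 0.1166]
orientation: [[-1.0, 0.029, -0.002], [0.029, 1.0, -0.001], [0.002, -0.001, -1.0]]
ft_force: [2.2, -0.0, -0.8]
opening: 0.0001
```

>>> {"method": "arm_command", "body": {
  "rows": [
    [0.012,0,0.038,0,150],
    [0.035,0,0.015,0,0],
    [0.04,0,0,0,0],
    [0.04,0,0,0,0],
    [0.035,0,0,0,0]
  ]
}}

```text
t: 21.37
position: [0.697, 0.1345, 0.1705]
orientation: [[-1.0, 0.03, 0.003], [0.03, 1.0, 0.0], [-0.003, 0.0, -1.0]]
ft_force: [0.5, 0.3, 0.2]
opening: 0.0605
```

>>> {"method": "arm_command", "body": {
  "rows": [
    [0.025,0,0,0,0],
    [0.01,0,0,0,0],
    [0,0,0,0,0],
    [0,0,0,0,0],
    [0,0,0,0,0]
  ]
}}

```text
t: 21.78
position: [0.7286, 0.1351, 0.1694]
orientation: [[-1.0, 0.029, -0.0], [0.029, 1.0, 0.0], [0.0, 0.0, -1.0]]
ft_force: [-0.5, 0.2, -0.2]
opening: 0.0859
```

```bash
python3 - <<'E'
from h import *
import pickle
s=sensors.sense();p=optics.camera_params('wrist'); im=optics.read_camera('wrist')
print(s['position'],s['ft_force'],np.round(s['joint_positions'],2),np.abs(s['joint_velocities']).max(),s['opening'])
cv2.imwrite('pics/w12.png',im[:,:,::-1]);pickle.dump((p,s),open('w12.pkl','wb'))
t=optics.read_camera('top');cv2.imwrite('pics/t12.png',t[:,:,::-1])
E
```

```text
[0.72859583 0.13514667 0.16944436] [-0.47464711  0.19767911 -0.23221417] [-0.16  0.72 -0.12  1.19  0.08  1.24  1.27] 0.016098441591064973 0.08587544297958818
```

View pics/w12.png

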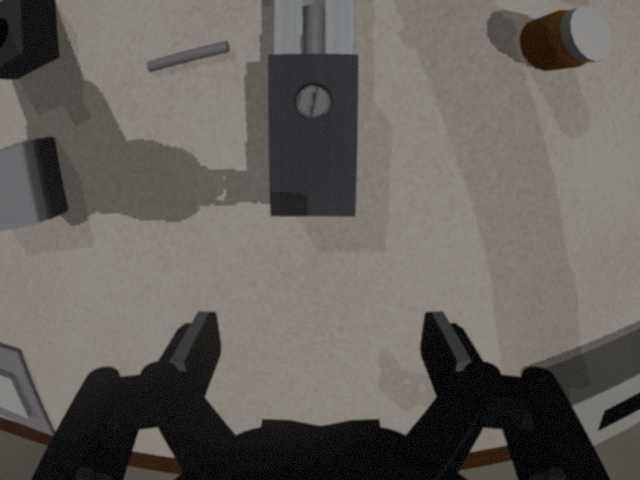

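```bash
python3 - <<'E'
from h import *
import pickle
p,s=pickle.load(open('w12.pkl','rb'))
im=cv2.imread('pics/w12.png')
for n,uv in [('nr',(268.5,55)),('nl',(357.5,55)),('fr',(271,215.5)),('fl',(355.5,215.5)),('scr',(313,100.5))]: print(n,onz(p,uv,.067,True).round(4))
print('mouse etc cam',(-np.array(p['R']).T@p['t']).round(4))
c=im[70:130,283:343];c=cv2.resize(c,None,fx=10,fy=10,interpolation=cv2.INTER_CUBIC)
cv2.imwrite('pics/w12c.png',cv2.convertScaleAbs(c,alpha=1.6,beta=20))
# project open pad tips
X=np.array(s['position'])
for dz in (0,.013,.025,.038): print(dz,proj(p,X+[0,.0425,dz],True).round(1),proj(p,X+[-.011,.0425,dz],True).round(1))
t=cv2.imread('pics/t12.png');cv2.imwrite('pics/t12c.png',cv2.convertScaleAbs(cv2.resize(t[200:320,230:500],(800,356),interpolation=cv2.INTER_CUBIC),alpha=1.5,beta=15))
E
```

```text
nr [0.5968 0.1028 0.067 ]
nl [0.599  0.1657 0.067 ]
fr [0.7156 0.0989 0.067 ]
fl [0.7176 0.1623 0.067 ]
scr [0.6319 0.1333 0.067 ]
mouse etc cam [0.6457 0.1376 0.3359]
0 [403.7 288.1] [404.9 268.1]
0.013 [409.2 300. ] [410.8 279. ]
0.025 [414.9 312.4] [416.8 290.4]
0.038 [421.8 327.6] [424.3 304.6]
```

View pics/w12c.png

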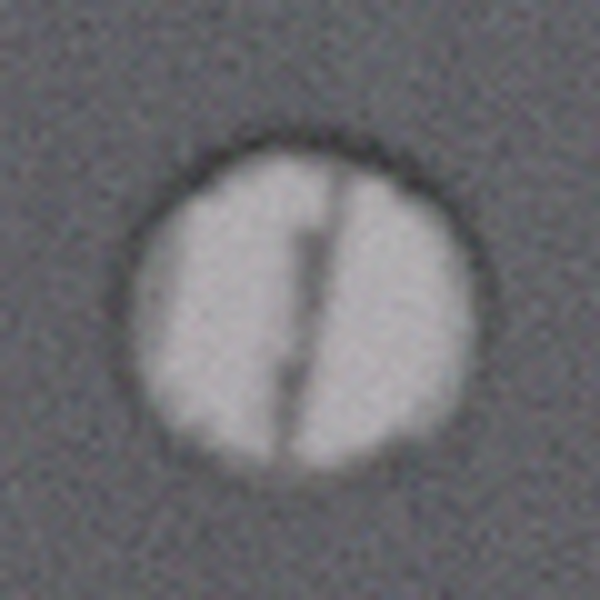

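View pics/t12c.png

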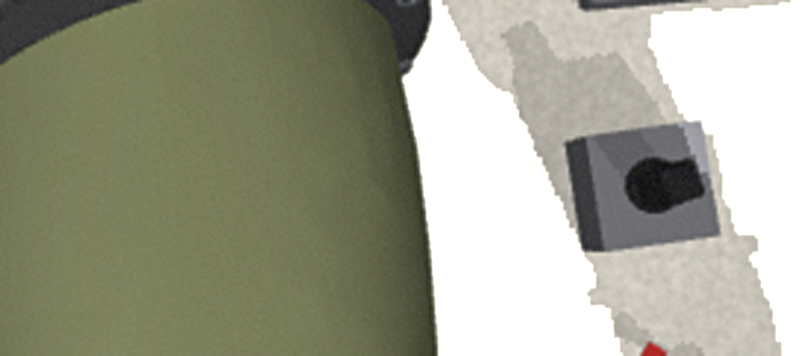

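The screw head is at wrist crop (305,310). The slot runs from (338,180) to (285,455), a world yaw of about -0.22 rad. The screw's position agrees across the three views at (0.632, 0.133). Now I'll look at the driver from above.

>>> {"method": "arm_command", "body": {
  "rows": [
    [-0.0128,-0.0307,0,0.013,0],
    [-0.0128,-0.0307,0,0.013,0],
    [-0.0128,-0.0307,0,0.013,0],
    [-0.0128,-0.0307,0,0.013,0],
    [-0.0128,-0.0307,0,0.013,0]
  ]
}}

```text
t: 22.3
position: [0.6641, -0.0197, 0.1703]
orientation: [[-0.999, -0.037, 0.001], [-0.037, 0.999, -0.0], [-0.001, -0.0, -1.0]]
ft_force: [1.2, 0.1, -0.5]
opening: 0.0857
```

>>> {"method": "arm_command", "body": {
  "rows": [
    [-0.0128,-0.0307,0,0.013,0],
    [-0.0128,-0.0307,0,0.013,0],
    [-0.0128,-0.0307,0,0.013,0],
    [-0.0128,-0.0307,0,0.013,0],
    [-0.0128,-0.0307,0,0.013,0]
  ]
}}

```text
t: 22.72
position: [0.6001, -0.1732, 0.1704]
orientation: [[-0.995, -0.101, 0.001], [-0.101, 0.995, -0.0], [-0.001, -0.001, -1.0]]
ft_force: [0.0, -1.2, 1.0]
opening: 0.0856
```

>>> {"method": "arm_command", "body": {
  "rows": [
    [0,0,0,0,0],
    [0,0,0,0,0],
    [0,0,0,0,0],
    [0,0,0,0,0],
    [0,0,0,0,0]
  ]
}}

```text
t: 23.13
position: [0.6019, -0.1702, 0.1697]
orientation: [[-0.995, -0.103, 0.001], [-0.103, 0.995, 0.001], [-0.001, 0.001, -1.0]]
ft_force: [0.6, 0.4, 0.3]
opening: 0.0851
```

```bash
python3 - <<'E'
from h import *
import pickle
s=sensors.sense();p=optics.camera_params('wrist'); im=optics.read_camera('wrist')
print(s['position'],s['orientation'],np.round(s['joint_positions'],2),s['t'])
cv2.imwrite('pics/w13.png',im[:,:,::-1]);pickle.dump((p,s),open('w13.pkl','wb'))
print(proj(p,np.array([.516,-.172,.12]),True))
E
```

```text
[ 0.60194846 -0.17019739  0.16966931] [[-9.94702770e-01 -1.02791594e-01  5.37142138e-04]
 [-1.02791231e-01  9.94702730e-01  6.64570646e-04]
 [-6.02609027e-04  6.05836761e-04 -9.99999635e-01]] [ 0.33  0.53 -0.15  1.56  0.09  1.06  1.83] 23.1333
[332.0318723 114.5686424]
```

View pics/w13.png

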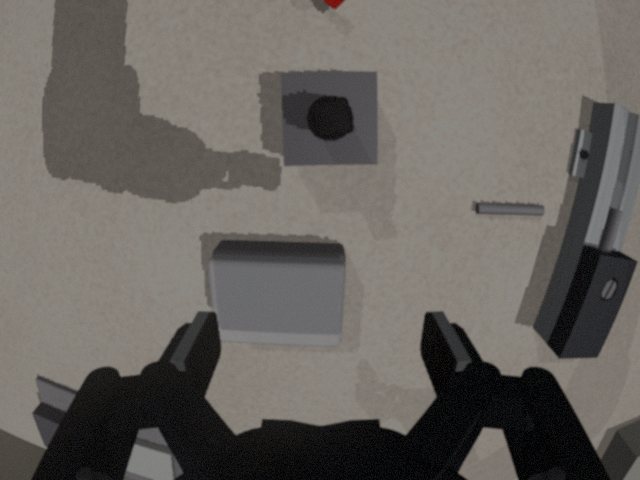

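```bash
python3 - <<'E'
from h import *
import pickle
p,s=pickle.load(open('w13.pkl','rb'))
im=cv2.imread('pics/w13.png')
c=cv2.resize(im[60:175,270:390],None,fx=6.5,fy=5.2,interpolation=cv2.INTER_CUBIC)
c=cv2.resize(im[60:175,270:390],None,fx=5.2,fy=5.2,interpolation=cv2.INTER_CUBIC)
g=np.clip((c.astype(float)-5)*4,0,255).astype(np.uint8)
cv2.imwrite('pics/w13c.png',g)
for n,uv in [('a',(281,72)),('b',(377,71)),('c',(377,163)),('d',(285,164))]: print(n,onz(p,uv,.06,True).round(4))
E
```

```text
a [ 0.4868 -0.2103  0.06  ]
b [ 0.4784 -0.1409  0.06  ]
c [ 0.5471 -0.1327  0.06  ]
d [ 0.5552 -0.201   0.06  ]
```

View pics/w13c.png

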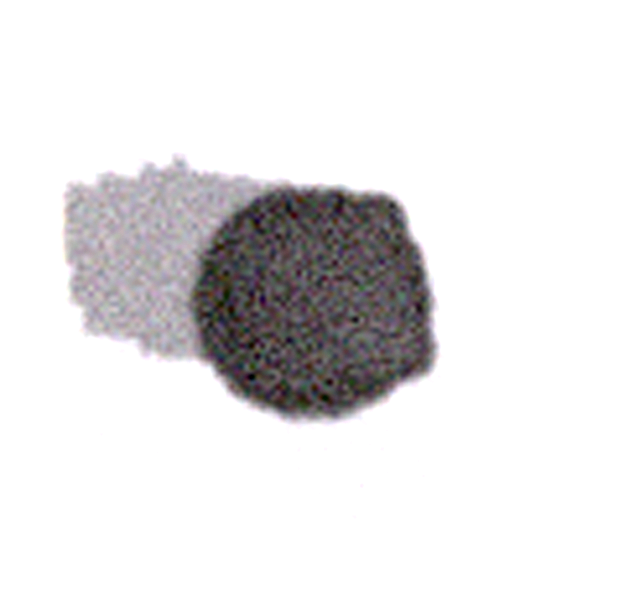

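```bash
python3 - <<'E'
from h import *
import pickle
p,s=pickle.load(open('w13.pkl','rb'))
a=[optics.read_camera('wrist').astype(float) for _ in range(4)]
m=np.mean(a,0)[:,:,::-1]
c=cv2.resize(m[85:150,300:360],None,fx=10,fy=9.2,interpolation=cv2.INTER_CUBIC)
c=cv2.resize(m[85:145,300:360],None,fx=10,fy=10,interpolation=cv2.INTER_CUBIC)
c=cv2.GaussianBlur(c,(0,0),7)
g=np.clip((c-8)*9,0,255).astype(np.uint8)
cv2.imwrite('pics/w14c.png',g)
E
```

```text
(no output)
```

View pics/w14c.png

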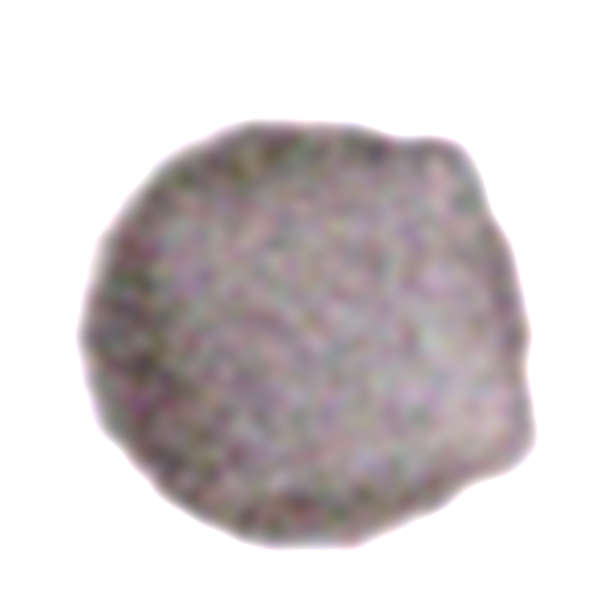

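```bash
python3 - <<'E'
from h import *
import pickle
p,s=pickle.load(open('w13.pkl','rb'))
A=onz(p,(345.7,99.3),.12,True);B=onz(p,(353,130.8),.12,True);F=onz(p,(330,118.5),.064,True)
e=(B-A)[:2];print(A,B,np.linalg.norm(e),'yaw',np.arctan2(e[1],e[0])); n=np.array([e[1],-e[0]])/np.linalg.norm(e)
print('centre',(A+B)[:2]/2+n*.011,'flange',F, 'uv mid',onz(p,(335,118),.12,True))
E
```

```text
[ 0.50625926 -0.16520469  0.12      ] [ 0.52400676 -0.15900978  0.12      ] 0.01879762427081243 yaw 0.3358357308987697
centre [ 0.51875815 -0.17249272] flange [ 0.5181723  -0.17136059  0.064     ] uv mid [ 0.51779676 -0.17010237  0.12      ]
```

The handle's top square has its right edge from crop (460,145) to (530,455), giving a yaw of about 0.33. The flange centre is at (330,118), so the driver stands at about (0.518, -0.172). I'll align the gripper and descend over it.

>>> {"method": "arm_command", "body": {
  "rows": [
    [-0.028,-0.001,0,0.077,0],
    [-0.028,-0.001,0,0.077,0],
    [-0.0275,0,0,0.076,0],
    [0,0,-0.02,0,0],
    [0,0,-0.02,0,0]
  ]
}}

```text
t: 23.8
position: [0.5175, -0.1748, 0.1305]
orientation: [[-0.946, -0.324, 0.003], [-0.324, 0.946, -0.001], [-0.002, -0.002, -1.0]]
ft_force: [0.4, -0.0, -0.4]
opening: 0.0849
```

>>> {"method": "arm_command", "body": {
  "rows": [
    [0,0,-0.02,0,0],
    [0,0,-0.015,0,0],
    [0,0,0,0,0],
    [0,0,0,0,0],
    [0,0,0,0,0]
  ]
}}

```text
t: 24.22
position: [0.5186, -0.1742, 0.0953]
orientation: [[-0.946, -0.325, 0.001], [-0.325, 0.946, -0.0], [-0.001, -0.001, -1.0]]
ft_force: [-0.1, -0.2, -0.1]
opening: 0.0856
```

```bash
python3 - <<'E'
from h import *
s=sensors.sense();p=optics.camera_params('wrist'); im=optics.read_camera('wrist')[:,:,::-1];si=optics.read_camera('side')[:,:,::-1]
print(s['position'],np.round(s['orientation'],3).tolist(),s['ft_force'],np.round(s['joint_positions'],2))
X=np.array(s['position'])
for z in (.12,.092,.064): print(z,proj(p,np.array([.5185,-.172,z]),True))
cv2.imwrite('pics/w15.png',np.hstack([cv2.convertScaleAbs(im[200:440,160:480],alpha=2,beta=10)[:, :],cv2.resize(si[130:250,340:460],(240,240))]))
E
```

```text
[ 0.51858282 -0.17415294  0.09529685] [[-0.946, -0.325, 0.001], [-0.325, 0.946, -0.0], [-0.001, -0.001, -1.0]] [-0.14716732 -0.23788023 -0.11915638] [ 0.42  0.51 -0.2   1.86  0.14  0.79  2.04]
0.12 [324.68106168 317.21371441]
0.092 [324.03201272 289.18901453]
0.064 [323.5276202  267.71208024]
```

View pics/w15.png

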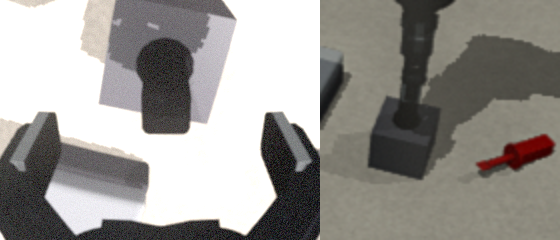

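In the wrist view the handle (165,100 in the crop) is centred between the open fingers. The red look-alike appears different from before in the side view, so I'll check that.

```bash
python3 - <<'E'
from h import *
si=optics.read_camera('side')[:,:,::-1];t=optics.read_camera('top')[:,:,::-1]
a=cv2.imread('pics/side0.png');b=cv2.imread('pics/sfull9.png')
f=lambda i:cv2.resize(i[140:250,320:460],(420,330))
cv2.imwrite('pics/cmp.png',cv2.resize(np.vstack([np.hstack([f(a),f(b)]),np.hstack([f(si),cv2.resize(t[220:350,390:520],(420,330))])]),(760,600)))
E
```

```text
(no output)
```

View pics/cmp.png

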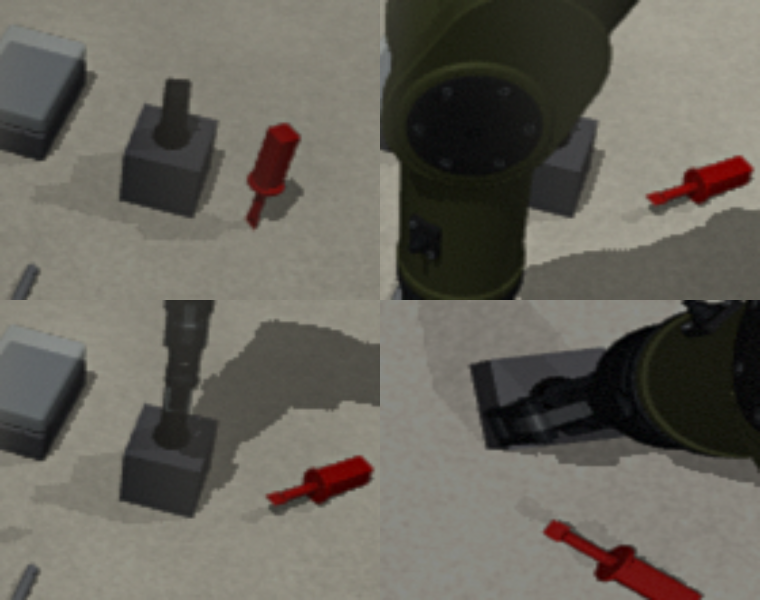

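The red look-alike had already toppled by t≈8.7 s with the arm elsewhere, so it settled by itself from its start pose. I'll compute the remaining centring error on the handle.

```bash
python3 - <<'E'
from h import *
p=optics.camera_params('wrist');s=sensors.sense();X=np.array(s['position']);R=np.array(s['orientation'])
for name,z,uv in [('flange c',.064,(324.5,264)),('top +x edge mid',.12,(325,333))]:
    P=onz(p,uv,z,True);print(name,P.round(4),'tool frame',(R.T@(P-X)).round(4))
im=optics.read_camera('wrist')[:,:,::-1]
cv2.imwrite('pics/w16.png',cv2.convertScaleAbs(cv2.resize(im[220:350,260:390],None,fx=4.6,fy=4.6),alpha=4,beta=0))
E
```

```text
flange c [ 0.5161 -0.1723  0.064 ] tool frame [0.0017 0.0026 0.0314]
top +x edge mid [ 0.5263 -0.1692  0.12  ] tool frame [-0.0091  0.0022 -0.0246]
```

View pics/w16.png

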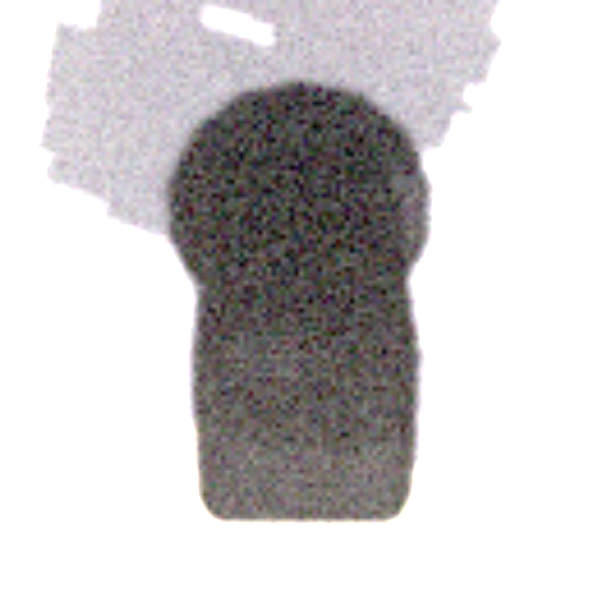

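>>> {"method": "arm_command", "body": {
  "rows": [
    [-0.0025,0.0017,-0.012,0,0],
    [0,0,-0.015,0,0],
    [0,0,-0.01,0,0],
    [0,0,-0.004,0,0],
    [0,0,0,0,0]
  ]
}}

```text
t: 24.88
position: [0.5149, -0.1723, 0.0527]
orientation: [[-0.946, -0.324, -0.002], [-0.324, 0.946, 0.0], [0.001, 0.001, -1.0]]
ft_force: [-0.9, -0.5, 0.4]
opening: 0.0853
```

>>> {"method": "arm_command", "body": {
  "rows": [
    [0,0,0,0,200],
    [0,0,0,0,255],
    [0,0,0,0,255],
    [0,0,0,0,255],
    [0,0,0,0,255]
  ],
  "newtons": 70
}}

```text
t: 25.3
position: [0.5156, -0.1725, 0.0539]
orientation: [[-0.946, -0.324, 0.001], [-0.324, 0.946, -0.0], [-0.0, -0.0, -1.0]]
ft_force: [0.4, 0.7, 0.3]
opening: 0.0255
```

>>> {"method": "arm_command", "body": {
  "rows": [
    [0,0,0,0,255],
    [0,0,0,0,255],
    [0,0,0,0,255],
    [0,0,0,0,255],
    [0,0,0,0,255]
  ]
}}

```text
t: 25.72
position: [0.5157, -0.1725, 0.054]
orientation: [[-0.946, -0.324, 0.001], [-0.324, 0.946, -0.0], [-0.001, -0.001, -1.0]]
ft_force: [-0.3, -1.3, 4.9]
opening: 0.0214
```

```bash
python3 - <<'E'
from h import *
s=sensors.sense();im=optics.read_camera('wrist')[:,:,::-1];si=optics.read_camera('side')[:,:,::-1]
print(s['position'],s['ft_force'],s['opening'],np.array(s['orientation'])[:,0].round(3))
cv2.imwrite('pics/w17.png',np.hstack([cv2.convertScaleAbs(im[180:420,200:440],alpha=3,beta=10),cv2.resize(si[120:240,330:450],(480,480))[:240*2:1][120:360]]))
E
```

```text
[ 0.51574954 -0.17254279  0.05397188] [-0.31971913 -1.29458023  4.88442971] 0.021379409749272427 [-0.946 -0.324 -0.001]
```

View pics/w17.png

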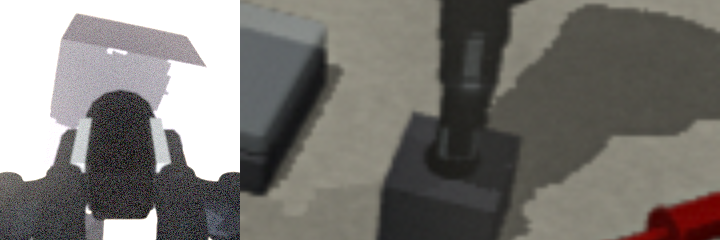

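>>> {"method": "arm_command", "body": {
  "rows": [
    [0,0,0.012,0,255],
    [0,0,0.025,0,255],
    [0,0,0.03,0,255],
    [0,0,0.025,0,255],
    [0,0,0.008,0,255]
  ]
}}

```text
t: 26.23
position: [0.5169, -0.1728, 0.1568]
orientation: [[-0.946, -0.324, 0.004], [-0.324, 0.946, -0.001], [-0.004, -0.003, -1.0]]
ft_force: [0.5, -0.1, -1.0]
opening: 0.0215
```

>>> {"method": "arm_command", "body": {
  "rows": [
    [0.0116,0.0306,0,-0.055,255],
    [0.0116,0.0306,0,-0.055,255],
    [0.0116,0.0306,0,-0.055,255],
    [0.0116,0.0306,0,-0.055,255],
    [0.0116,0.0306,0,-0.055,255]
  ]
}}

```text
t: 26.65
position: [0.5732, -0.0181, 0.1525]
orientation: [[-0.999, -0.052, -0.001], [-0.052, 0.999, -0.0], [0.001, -0.0, -1.0]]
ft_force: [0.4, 0.1, -0.9]
opening: 0.0211
```

>>> {"method": "arm_command", "body": {
  "rows": [
    [0.0116,0.0306,0,-0.055,255],
    [0.0116,0.0306,0,-0.055,255],
    [0.0116,0.0306,0,-0.055,255],
    [0.0116,0.0306,0,-0.055,255],
    [0.0116,0.0306,0,-0.055,255]
  ]
}}

```text
t: 27.07
position: [0.6312, 0.135, 0.1522]
orientation: [[-0.975, 0.22, -0.002], [0.22, 0.975, -0.001], [0.001, -0.001, -1.0]]
ft_force: [0.1, -1.1, -1.4]
opening: 0.0212
```

>>> {"method": "arm_command", "body": {
  "rows": [
    [0,0,0,0,255],
    [0,0,0,0,255],
    [0,0,0,0,255],
    [0,0,0,0,255],
    [0,0,0,0,255]
  ]
}}

```text
t: 27.48
position: [0.6312, 0.1317, 0.1533]
orientation: [[-0.976, 0.22, -0.0], [0.22, 0.976, -0.001], [0.0, -0.001, -1.0]]
ft_force: [0.1, 0.5, -1.1]
opening: 0.0211
```

```bash
python3 - <<'E'
from h import *
import pickle
s=sensors.sense();p=optics.camera_params('wrist');im=optics.read_camera('wrist')[:,:,::-1];si=optics.read_camera('side')[:,:,::-1]
print(s['position'],s['ft_force'],s['opening'],np.array(s['orientation'])[:,0].round(4),np.round(s['joint_positions'],2))
pickle.dump((p,s),open('w18.pkl','wb'));cv2.imwrite('pics/w18.png',im)
cv2.imwrite('pics/s18.png',cv2.convertScaleAbs(cv2.resize(si[180:300,230:350],(600,600),interpolation=cv2.INTER_CUBIC),alpha=1.6,beta=15));cv2.imwrite('pics/s18f.png',si)
E
```

```text
[0.63120281 0.13165998 0.15329413] [ 0.08553193  0.53920791 -1.10741288] 0.02111486249798015 [-9.756e-01  2.197e-01  3.000e-04] [-0.19  0.58 -0.09  1.52  0.06  1.05  1.06]
```

View pics/w18.png

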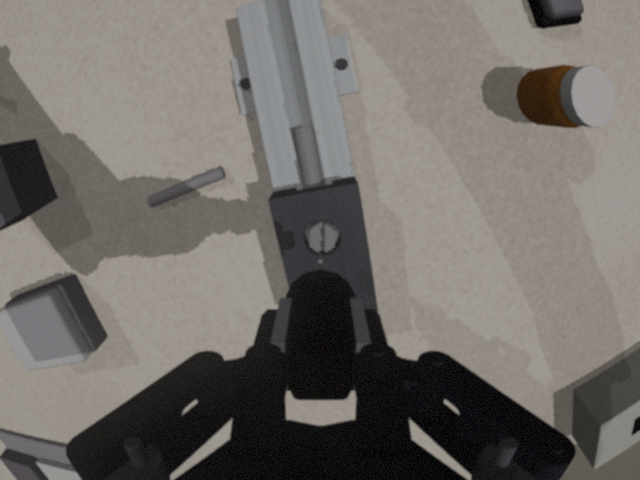

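View pics/s18.png

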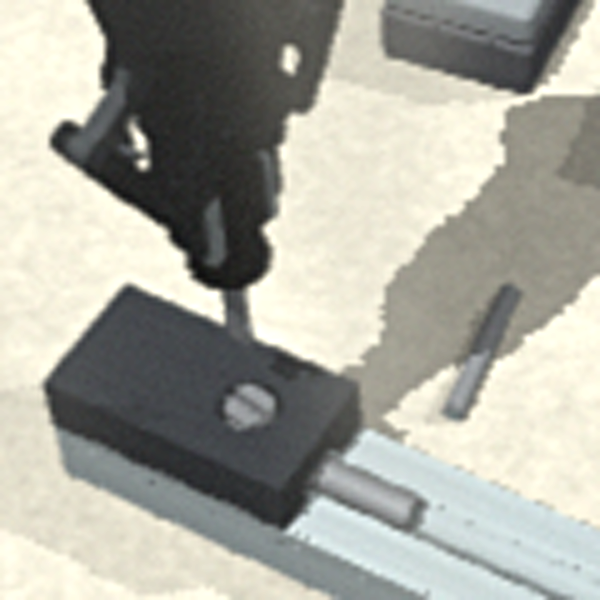

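```bash
python3 - <<'E'
from h import *
import pickle
p,s=pickle.load(open('w18.pkl','rb'));im=cv2.imread('pics/w18.png')
cv2.imwrite('pics/w18c.png',cv2.convertScaleAbs(cv2.resize(im[210:290,280:360],None,fx=7.5,fy=7.5,interpolation=cv2.INTER_CUBIC),alpha=1.8,beta=20))
print(onz(p,(322.5,237.5),.067,True),onz(p,(320.5,261.5),.109,True))
for z in (.109,.122,.149): print(z,proj(p,np.array([.6312,.1317,z]),True))
E
```

```text
[0.63181697 0.13352764 0.067     ] [0.63306968 0.13173334 0.109     ]
0.109 [319.77288373 258.73429472]
0.122 [319.75500869 266.98550171]
0.149 [319.71125142 287.44045108]
```

View pics/w18c.png

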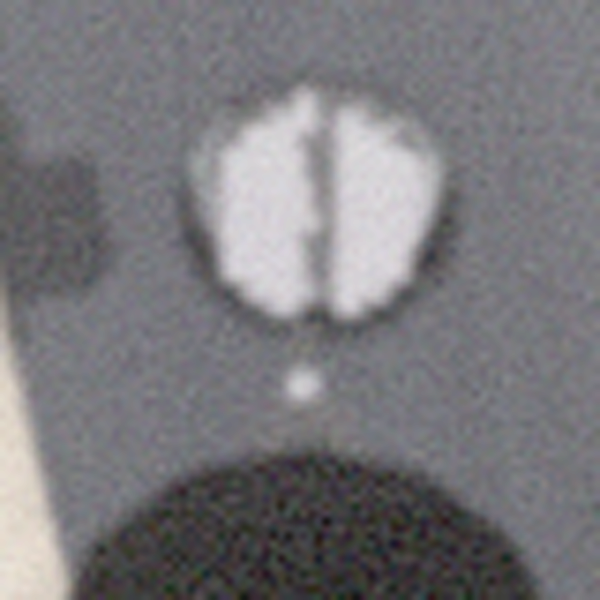

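>>> {"method": "arm_command", "body": {
  "rows": [
    [0.0004,0.0015,-0.01,0,255],
    [0,0,-0.01,0,255],
    [0,0,-0.01,0,255],
    [0,0,-0.003,0,255],
    [0,0,0,0,255]
  ]
}}

```text
t: 28.0
position: [0.6308, 0.1348, 0.1186]
orientation: [[-0.976, 0.218, -0.003], [0.218, 0.976, -0.001], [0.003, -0.001, -1.0]]
ft_force: [0.3, -0.3, -1.0]
opening: 0.0214
```

```bash
python3 - <<'E'
from h import *
import pickle
s=sensors.sense();p=optics.camera_params('wrist')
a=[optics.read_camera('wrist').astype(float) for _ in range(3)];im=np.mean(a,0)[:,:,::-1]
si=optics.read_camera('side')[:,:,::-1]
print(s['position'],s['ft_force'],np.array(s['orientation'])[:,0].round(4),s['t'])
pickle.dump((p,s),open('w19.pkl','wb'));cv2.imwrite('pics/w19.png',im.astype(np.uint8))
c=cv2.resize(im[195:275,280:360],None,fx=7.5,fy=7.5,interpolation=cv2.INTER_CUBIC)
cv2.imwrite('pics/w19c.png',np.clip(c*2.2+0,0,255).astype(np.uint8))
cv2.imwrite('pics/s19.png',cv2.convertScaleAbs(cv2.resize(si[210:280,240:310],(560,560),interpolation=cv2.INTER_CUBIC),alpha=1.8,beta=15))
z=s['position'][2]-.0437
print(z,proj(p,np.array(s['position'])*[1,1,0]+[0,0,z],True))
E
```

```text
[0.63077835 0.13478802 0.1185587 ] [ 0.29795017 -0.33241967 -1.00251434] [-0.976   0.2177  0.0028] 28.0
0.07485869996612025 [319.72920852 259.39659653]
```

View pics/w19c.png

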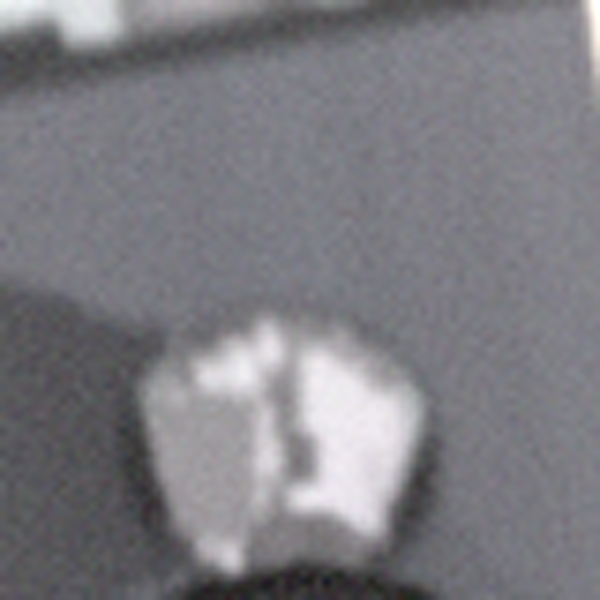

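View pics/s19.png

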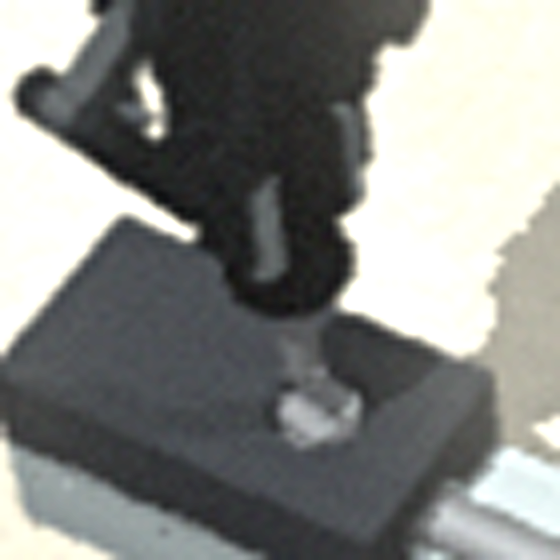

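>>> {"method": "arm_command", "body": {
  "rows": [
    [0,0,0,0,255],
    [0,0,0,0,255],
    [0,0,0,0,255],
    [0,0,0,0,255],
    [0,0,0,0,255]
  ]
}}

```text
t: 28.62
position: [0.6318, 0.1351, 0.1206]
orientation: [[-0.976, 0.218, 0.0], [0.218, 0.976, 0.0], [-0.0, 0.0, -1.0]]
ft_force: [-0.1, 0.5, -1.1]
opening: 0.0212
```

```bash
cat > look.py <<'E'
from h import *
import pickle,sys
tag=sys.argv[1]
s=sensors.sense();p=optics.camera_params('wrist')
a=[optics.read_camera('wrist').astype(float) for _ in range(2)];im=np.mean(a,0)[:,:,::-1]
si=optics.read_camera('side')[:,:,::-1];ps=optics.camera_params('side')
print(np.round(s['position'],4),np.round(s['ft_force'],1),np.round(s['torque'],2),np.array(s['orientation'])[:,0].round(4),round(s['t'],2),np.round(s['opening'],4))
pickle.dump((p,s,im),open(f'w{tag}.pkl','wb'))
X=np.array(s['position']);R=np.array(s['orientation']);tip=X+[0,0,-.0437]
for n,P in [('tip',tip),('tip+x',tip+R[:,0]*.0065),('tip-x',tip-R[:,0]*.0065),('screw',np.array([.6317,.1334,.067]))]:
    print(n,((proj(p,P,True)-[285,200])*10).round(),'side',((proj(ps,P)-[245,215])*10).round())
c=cv2.resize(im[200:260,285:345],None,fx=10,fy=10,interpolation=cv2.INTER_CUBIC)
d=cv2.resize(si[215:275,245:305],None,fx=10,fy=10,interpolation=cv2.INTER_CUBIC)
cv2.imwrite(f'pics/w{tag}c.png',np.clip(c*2.0,0,255).astype(np.uint8))
cv2.imwrite(f'pics/s{tag}.png',np.clip(d*1.8,0,255).astype(np.uint8))
E
python3 look.py 20
```

```text
[0.6318 0.1351 0.1206] [-0.1  0.5 -1.1] [-0.01 -0.03  0.  ] [-9.760e-01  2.179e-01 -2.000e-04] 28.62 0.0212
tip [346. 591.] side [332. 437.]
tip+x [346. 491.] side [355. 453.]
tip-x [346. 690.] side [309. 422.]
screw [320. 537.] side [341. 460.]
```

View pics/w20c.png

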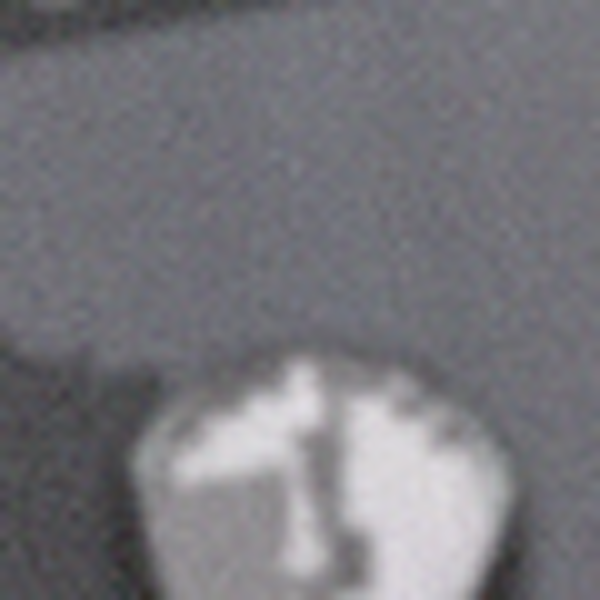

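View pics/s20.png

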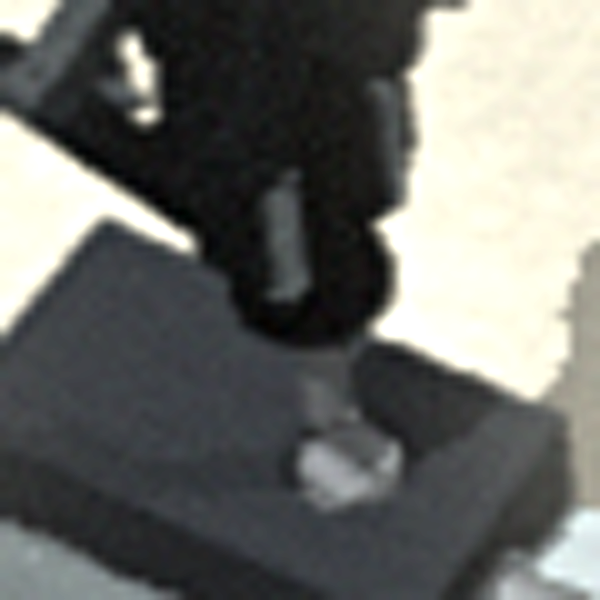

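>>> {"method": "arm_command", "body": {
  "rows": [
    [-0.0004,-0.002,0,0,255],
    [0,0,-0.002,0,255],
    [0,0,-0.002,0,255],
    [0,0,0,0,255],
    [0,0,0,0,255]
  ]
}}

```text
t: 29.18
position: [0.6312, 0.133, 0.1162]
orientation: [[-0.976, 0.218, -0.001], [0.218, 0.976, -0.0], [0.0, -0.0, -1.0]]
ft_force: [1.0, -0.2, -1.2]
opening: 0.0213
```

```bash
python3 look.py 21
```

```text
[0.6312 0.133  0.1162] [ 1.  -0.2 -1.2] [ 0.04 -0.06  0.03] [-9.760e-01  2.179e-01  5.000e-04] 29.18 0.0213
tip [346. 591.] side [341. 444.]
tip+x [346. 491.] side [364. 460.]
tip-x [346. 690.] side [319. 429.]
screw [353. 565.] side [341. 460.]
```

View pics/w21c.png

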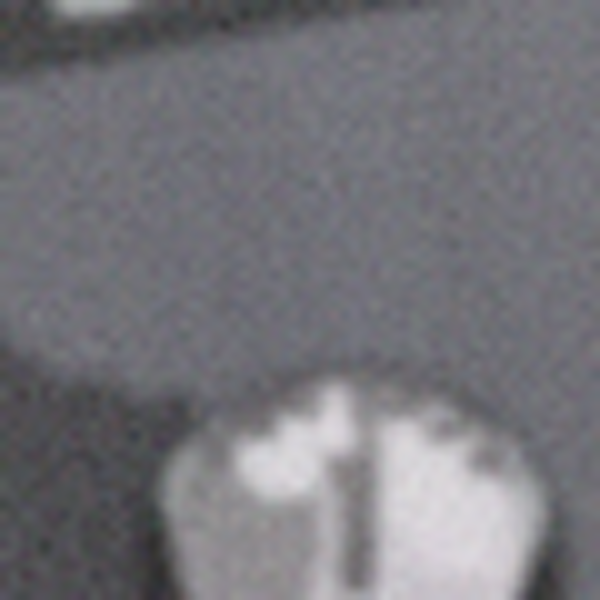

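View pics/s21.png

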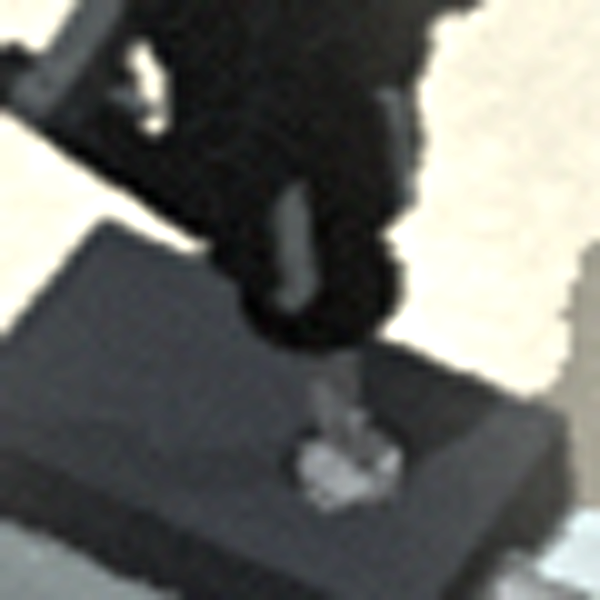

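>>> {"method": "arm_command", "body": {
  "rows": [
    [-0.0001,-0.0004,-0.001,0,255],
    [0,0,-0.001,0,255],
    [0,0,-0.001,0,255],
    [0,0,-0.001,0,255],
    [0,0,-0.0005,0,255]
  ]
}}

```text
t: 29.75
position: [0.6312, 0.1326, 0.1118]
orientation: [[-0.976, 0.218, -0.0], [0.218, 0.976, -0.0], [0.0, -0.0, -1.0]]
ft_force: [0.1, -0.2, -1.6]
opening: 0.0213
```

>>> {"method": "arm_command", "body": {
  "rows": [
    [0,0,-0.0005,0,255],
    [0,0,-0.0005,0,255],
    [0,0,-0.0005,0,255],
    [0,0,-0.0005,0,255],
    [0,0,0,0,255]
  ]
}}

```text
t: 30.17
position: [0.6313, 0.1326, 0.1099]
orientation: [[-0.976, 0.218, -0.0], [0.218, 0.976, -0.0], [0.0, -0.0, -1.0]]
ft_force: [0.8, 0.4, -1.7]
opening: 0.0211
```

```bash
python3 look.py 22
```

```text
[0.6313 0.1326 0.1099] [ 0.8  0.4 -1.7] [-0.03  0.07  0.  ] [-9.760e-01  2.179e-01  1.000e-04] 30.17 0.0211
tip [346. 592.] side [344. 461.]
tip+x [346. 491.] side [367. 476.]
tip-x [346. 690.] side [322. 445.]
screw [360. 600.] side [341. 460.]
```

View pics/s22.png

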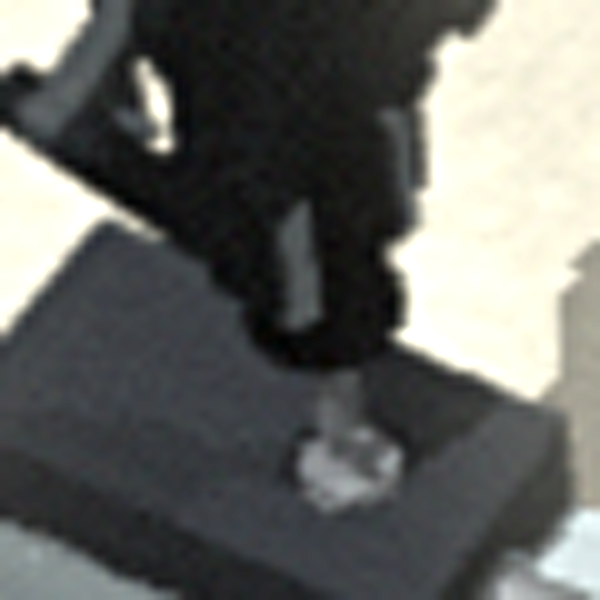

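View pics/w22c.png

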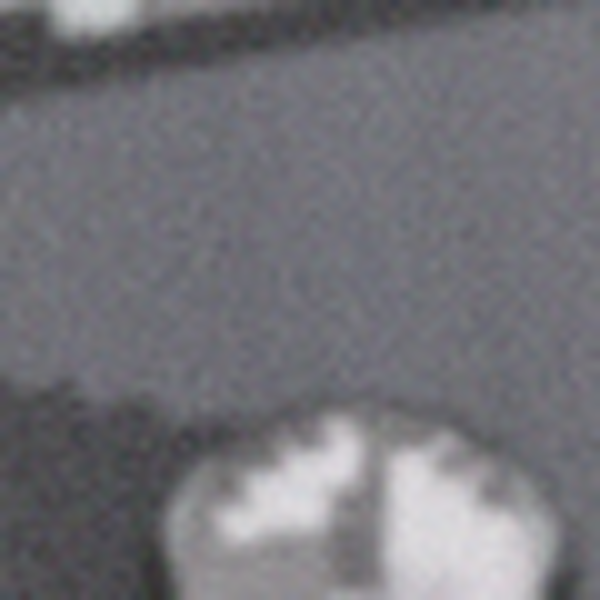

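>>> {"method": "arm_command", "body": {
  "rows": [
    [0.0001,0.0002,-0.0005,0,255],
    [0,0,-0.0005,0,255],
    [0,0,-0.0005,0,255],
    [0,0,-0.0005,0,255],
    [0,0,0,0,255]
  ]
}}

```text
t: 30.73
position: [0.6313, 0.1328, 0.1078]
orientation: [[-0.976, 0.218, -0.0], [0.218, 0.976, -0.0], [0.0, -0.0, -1.0]]
ft_force: [-0.0, 0.3, -0.1]
opening: 0.0214
```

>>> {"method": "arm_command", "body": {
  "rows": [
    [0,0,-0.0005,0,255],
    [0,0,-0.0005,0,255],
    [0,0,-0.0003,0,255],
    [0,0,0,0,255],
    [0,0,0,0,255]
  ]
}}

```text
t: 31.15
position: [0.6314, 0.1329, 0.1066]
orientation: [[-0.976, 0.218, -0.0], [0.218, 0.976, -0.0], [0.0, -0.0, -1.0]]
ft_force: [-0.3, 0.7, -0.9]
opening: 0.0216
```

>>> {"method": "arm_command", "body": {
  "rows": [
    [0,0,-0.0005,0,255],
    [0,0,-0.0005,0,255],
    [0,0,-0.0005,0,255],
    [0,0,0,0,255],
    [0,0,0,0,255]
  ]
}}

```text
t: 31.57
position: [0.6316, 0.1329, 0.1058]
orientation: [[-0.976, 0.218, 0.001], [0.218, 0.976, 0.0], [-0.001, 0.0, -1.0]]
ft_force: [-1.2, -0.4, 5.3]
opening: 0.0209
```

```bash
python3 look.py 23
```

```text
[0.6316 0.1329 0.1058] [-1.2 -0.4  5.3] [-0.11  0.42  0.04] [-9.760e-01  2.179e-01 -7.000e-04] 31.57 0.0209
tip [346. 591.] side [344. 472.]
tip+x [346. 491.] side [366. 488.]
tip-x [346. 690.] side [321. 457.]
screw [355. 621.] side [341. 460.]
```

View pics/s23.png

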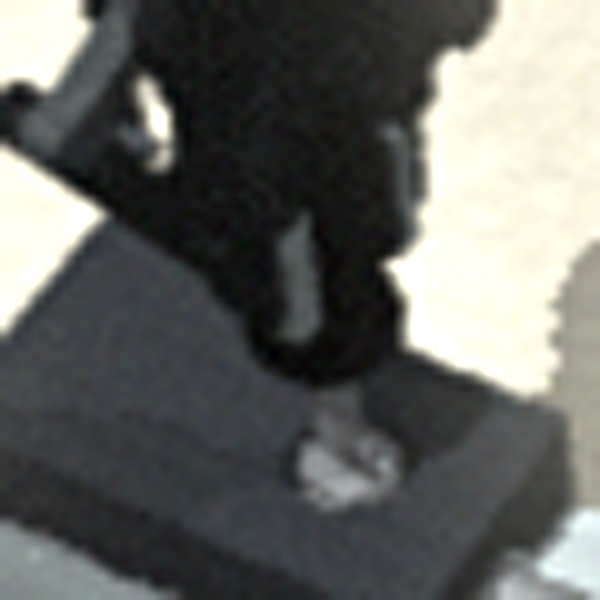

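View pics/w23c.png

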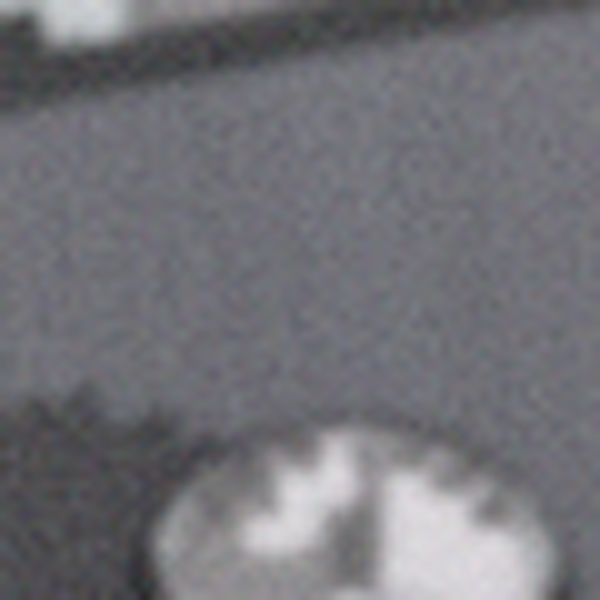

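The tip touched down at TCP z≈0.106, which puts it at 62 mm. That is the slot floor, not the head top, so the blade is seated with about 5 N. Now I'll turn clockwise.

>>> {"method": "arm_command", "body": {
  "rows": [
    [0,0,-0.0002,-0.06,255],
    [0,0,0,-0.08,255],
    [0,0,0,-0.08,255],
    [0,0,0,-0.08,255],
    [0,0,0,-0.08,255]
  ],
  "newtons": 100
}}

```text
t: 32.13
position: [0.6322, 0.1329, 0.1058]
orientation: [[-0.823, 0.567, 0.002], [0.567, 0.823, 0.0], [-0.001, 0.001, -1.0]]
ft_force: [-0.9, -1.3, 5.6]
opening: 0.0207
```

```bash
python3 look.py 24
```

```text
[0.6322 0.1329 0.1058] [-0.9 -1.3  5.6] [-0.1   0.2   0.06] [-0.8234  0.5674 -0.0014] 32.13 0.0207
tip [344. 594.] side [342. 472.]
tip+x [344. 493.] side [355. 493.]
tip-x [344. 692.] side [329. 451.]
screw [346. 614.] side [341. 460.]
```

View pics/w24c.png

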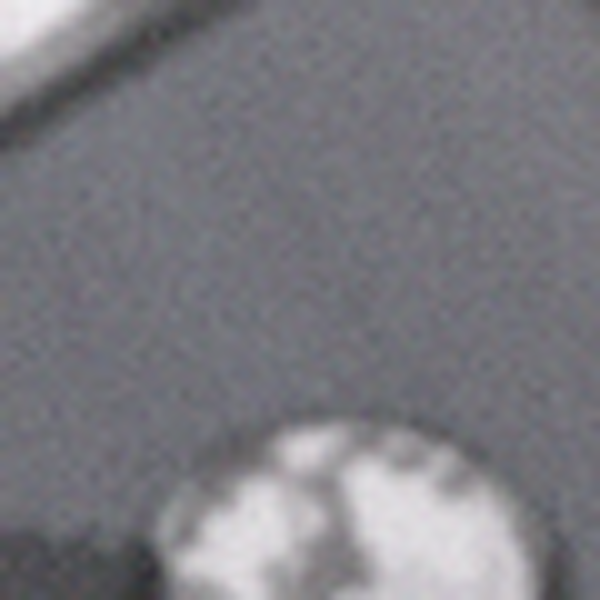

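View pics/s24.png

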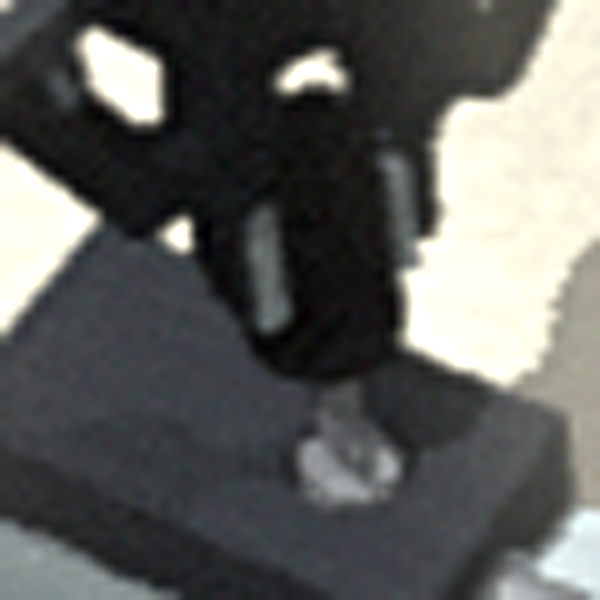

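The slot follows the blade, and the moment about z is +0.06 N m as expected. I'll keep turning.

>>> {"method": "arm_command", "body": {
  "rows": [
    [0,0,0,-0.08,255],
    [0,0,0,-0.08,255],
    [0,0,0,-0.08,255],
    [0,0,0,-0.08,255],
    [0,0,0,-0.08,255]
  ]
}}

```text
t: 32.7
position: [0.6322, 0.1329, 0.1058]
orientation: [[-0.537, 0.843, 0.002], [0.843, 0.537, 0.0], [-0.001, 0.002, -1.0]]
ft_force: [-0.4, -1.3, 6.3]
opening: 0.0207
```

>>> {"method": "arm_command", "body": {
  "rows": [
    [0,0,0,-0.08,255],
    [0,0,0,-0.08,255],
    [0,0,0,-0.08,255],
    [0,0,0,-0.05,255],
    [0,0,0,0,255]
  ]
}}

```text
t: 33.12
position: [0.6323, 0.1327, 0.1058]
orientation: [[-0.274, 0.962, 0.002], [0.962, 0.274, -0.0], [-0.001, 0.002, -1.0]]
ft_force: [-0.2, -0.4, 5.7]
opening: 0.0206
```

```bash
python3 look.py 25
```

```text
[0.6323 0.1327 0.1058] [-0.2 -0.4  5.7] [-0.23  0.18  0.07] [-2.745e-01  9.616e-01 -8.000e-04] 33.12 0.0206
tip [345. 598.] side [342. 471.]
tip+x [344. 498.] side [334. 495.]
tip-x [345. 696.] side [349. 447.]
screw [338. 616.] side [341. 460.]
```

View pics/w25c.png

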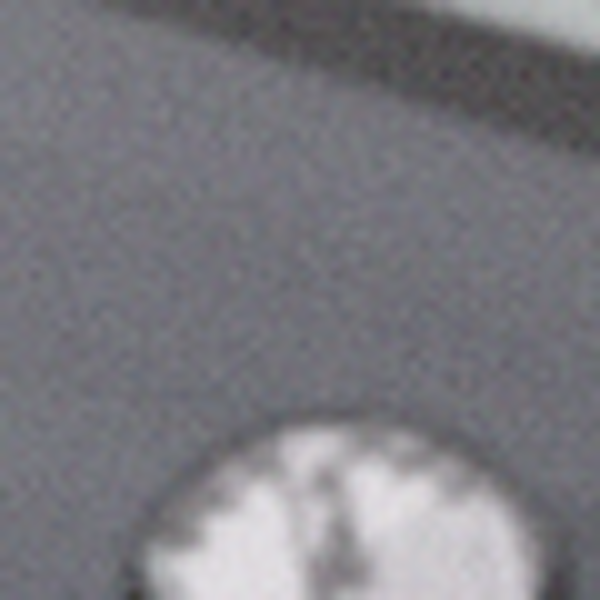

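>>> {"method": "arm_command", "body": {
  "rows": [
    [0,0,0,-0.08,255],
    [0,0,0,-0.08,255],
    [0,0,0,-0.06,255],
    [0,0,0,-0.04,255],
    [0,0,0,0,255]
  ]
}}

```text
t: 33.68
position: [0.6323, 0.1327, 0.1058]
orientation: [[-0.019, 1.0, 0.002], [1.0, 0.019, -0.0], [-0.0, 0.002, -1.0]]
ft_force: [0.2, -0.7, 6.1]
opening: 0.021
```

```bash
python3 look.py 26
```

```text
[0.6323 0.1327 0.1058] [ 0.2 -0.7  6.1] [-0.2   0.13  0.14] [-1.870e-02  9.998e-01 -3.000e-04] 33.68 0.021
tip [345. 599.] side [342. 471.]
tip+x [345. 499.] side [327. 493.]
tip-x [345. 697.] side [357. 449.]
screw [335. 618.] side [341. 460.]
```

>>> {"method": "arm_command", "body": {
  "rows": [
    [0,0,0,-0.04,255],
    [0,0,0,-0.04,255],
    [0,0,0,-0.03,255],
    [0,0,0,0,255],
    [0,0,0,0,255]
  ]
}}

```text
t: 34.25
position: [0.6323, 0.1326, 0.1058]
orientation: [[0.089, 0.996, 0.002], [0.996, -0.089, -0.0], [-0.0, 0.002, -1.0]]
ft_force: [-0.3, -1.0, 6.3]
opening: 0.0211
```

```bash
python3 look.py 27
```

```text
[0.6323 0.1326 0.1058] [-0.3 -1.   6.3] [-0.24  0.04  0.05] [ 0.0888  0.996  -0.    ] 34.25 0.0211
tip [346. 600.] side [342. 470.]
tip+x [346. 500.] side [324. 491.]
tip-x [346. 699.] side [359. 450.]
screw [334. 619.] side [341. 460.]
```

View pics/w27c.png

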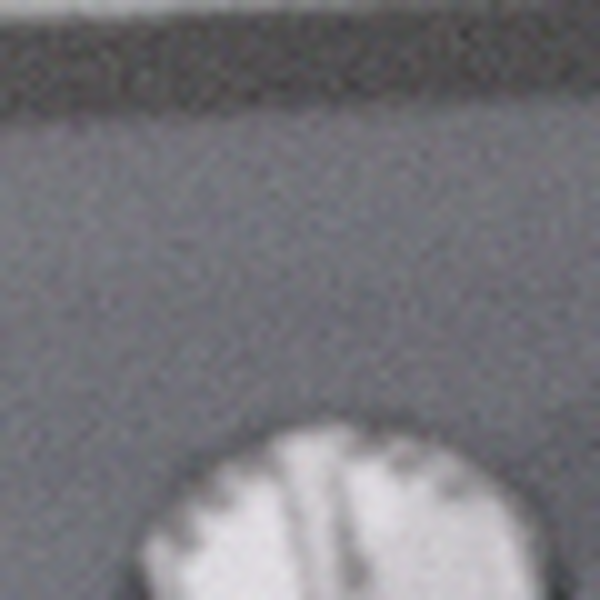

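View pics/s27.png

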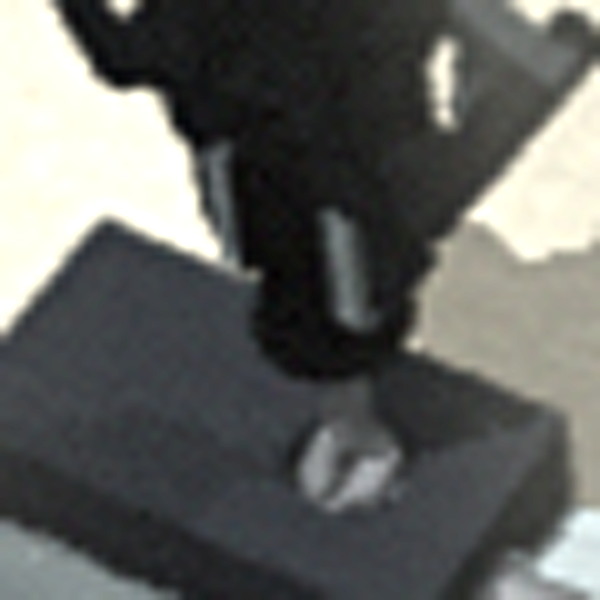

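>>> {"method": "arm_command", "body": {
  "rows": [
    [0,0,0,-0.04,255],
    [0,0,0,-0.04,255],
    [0,0,0,-0.03,255],
    [0,0,0,0,255],
    [0,0,0,0,255]
  ]
}}

```text
t: 34.82
position: [0.6324, 0.1326, 0.1058]
orientation: [[0.198, 0.98, 0.002], [0.98, -0.198, -0.0], [0.0, 0.002, -1.0]]
ft_force: [0.3, -1.6, 5.3]
opening: 0.0212
```

```bash
python3 look.py 28
```

```text
[0.6324 0.1326 0.1058] [ 0.3 -1.6  5.3] [-0.29  0.05  0.09] [1.976e-01 9.803e-01 2.000e-04] 34.82 0.0212
tip [347. 601.] side [342. 470.]
tip+x [347. 501.] side [321. 489.]
tip-x [347. 699.] side [362. 451.]
screw [333. 620.] side [341. 460.]
```

View pics/w28c.png

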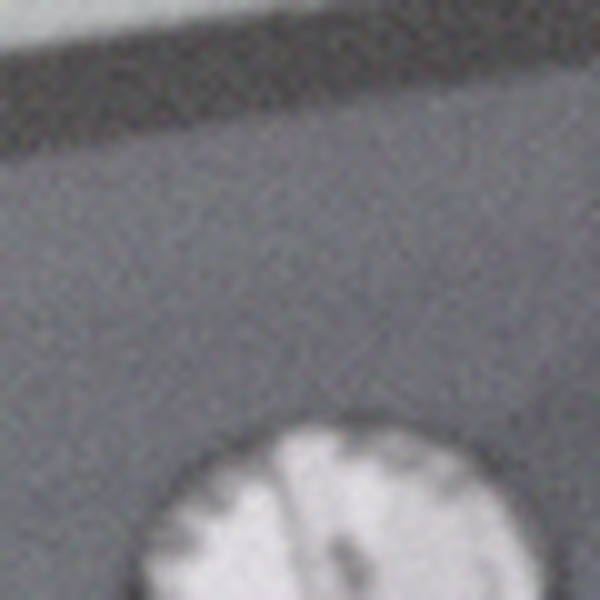

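>>> {"method": "arm_command", "body": {
  "rows": [
    [0,0,0,-0.04,255],
    [0,0,0,-0.04,255],
    [0,0,0,-0.04,255],
    [0,0,0,0,255],
    [0,0,0,0,255]
  ]
}}

```text
t: 35.38
position: [0.6325, 0.1326, 0.1058]
orientation: [[0.313, 0.95, 0.002], [0.95, -0.313, -0.0], [0.0, 0.002, -1.0]]
ft_force: [0.2, 0.1, 4.7]
opening: 0.0211
```

```bash
python3 look.py 29
```

```text
[0.6325 0.1326 0.1058] [0.2 0.1 4.7] [-0.25 -0.06  0.22] [3.132e-01 9.497e-01 5.000e-04] 35.38 0.0211
tip [347. 602.] side [341. 470.]
tip+x [347. 502.] side [318. 488.]
tip-x [347. 700.] side [364. 453.]
screw [330. 625.] side [341. 460.]
```

View pics/w29c.png

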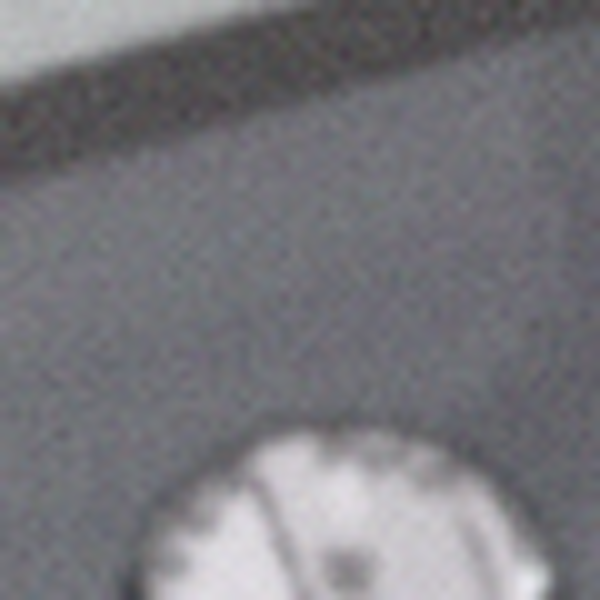

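View pics/s29.png

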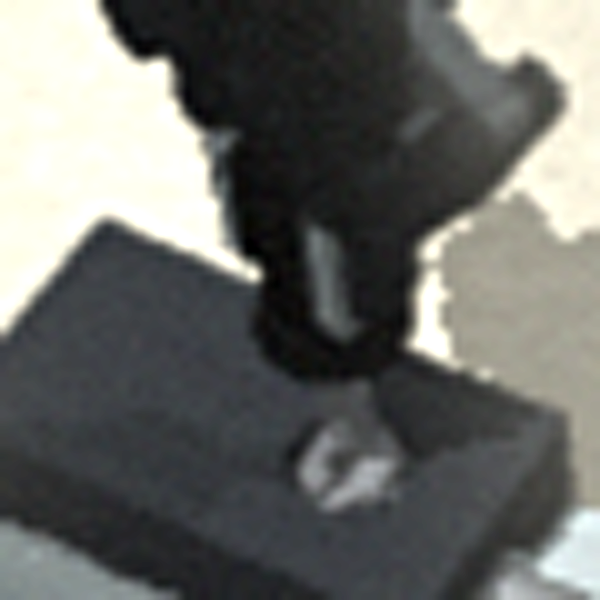

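Torque rose to 0.22 N m, which suggests the hard end. One small nudge to confirm.

>>> {"method": "arm_command", "body": {
  "rows": [
    [0,0,0,-0.03,255],
    [0,0,0,-0.03,255],
    [0,0,0,0,255],
    [0,0,0,0,255],
    [0,0,0,0,255]
  ]
}}

```text
t: 35.95
position: [0.6326, 0.1327, 0.1058]
orientation: [[0.369, 0.929, 0.003], [0.929, -0.369, -0.0], [0.001, 0.003, -1.0]]
ft_force: [0.4, -0.3, 5.3]
opening: 0.0211
```

```bash
python3 look.py 30
```

```text
[0.6326 0.1327 0.1058] [ 0.4 -0.3  5.3] [-0.27 -0.17  0.34] [3.691e-01 9.294e-01 8.000e-04] 35.95 0.0211
tip [347. 602.] side [341. 470.]
tip+x [347. 501.] side [317. 487.]
tip-x [347. 700.] side [364. 454.]
screw [329. 627.] side [341. 460.]
```

View pics/w30c.png

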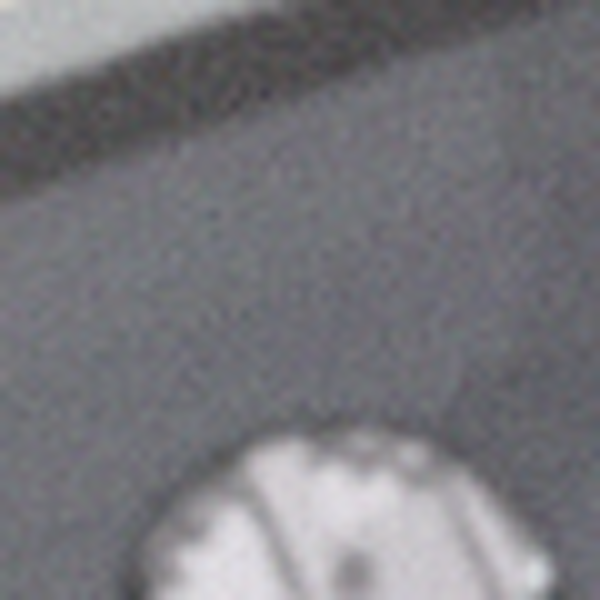

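Torque climbs to 0.34 N m at about 2 N m/rad with no further screw motion, so it is at the hard end. I'll unwind into the free play, lift and check.

>>> {"method": "arm_command", "body": {
  "rows": [
    [0,0,0,0.08,255],
    [0,0,0,0.08,255],
    [0,0,0,0.07,255],
    [0,0,0,0,255],
    [0,0,0,0,255]
  ]
}}

```text
t: 36.52
position: [0.6323, 0.1328, 0.1058]
orientation: [[0.148, 0.989, 0.002], [0.989, -0.148, 0.0], [0.001, 0.002, -1.0]]
ft_force: [0.2, -0.5, 7.1]
opening: 0.0208
```

```bash
python3 - <<'E'
from h import *
s=sensors.sense();print(s['position'],s['ft_force'],s['torque'],np.round(s['joint_positions'],2))
E
```

```text
[0.63225459 0.13280227 0.1057918 ] [ 0.18182756 -0.5432488   7.07738618] [-0.08228917  0.14332082  0.0358793 ] [-0.44  0.65  0.34  1.58 -0.25  0.95 -0.17]
```

>>> {"method": "arm_command", "body": {
  "rows": [
    [0,0,0.003,0,255],
    [0,0,0.007,0,255],
    [0,0,0.012,0,255],
    [0,0,0.018,0,255],
    [0,0,0.01,0,255]
  ]
}}

```text
t: 36.93
position: [0.6316, 0.1329, 0.1566]
orientation: [[0.148, 0.989, 0.001], [0.989, -0.148, 0.0], [0.0, 0.0, -1.0]]
ft_force: [0.6, 0.3, -0.5]
opening: 0.021
```

>>> {"method": "arm_command", "body": {
  "rows": [
    [0,0,0,0,255],
    [0,0,0,0,255],
    [0,0,0,0,255],
    [0,0,0,0,255],
    [0,0,0,0,255]
  ]
}}

```text
t: 37.35
position: [0.6308, 0.1329, 0.154]
orientation: [[0.148, 0.989, -0.002], [0.989, -0.148, -0.0], [-0.001, -0.002, -1.0]]
ft_force: [-0.3, -0.3, -1.1]
opening: 0.0209
```

```bash
python3 look.py 31; python3 - <<'E'
from h import *
import pickle
p,s,im=pickle.load(open('w31.pkl','rb'))
cv2.imwrite('pics/w31w.png',np.clip(cv2.resize(im[180:380,220:420],None,fx=3,fy=3,interpolation=cv2.INTER_CUBIC)*2,0,255).astype(np.uint8))
E
```

```text
[0.6308 0.1329 0.154 ] [-0.3 -0.3 -1.1] [-0.04 -0.    0.02] [ 1.482e-01  9.890e-01 -6.000e-04] 37.35 0.0209
tip [349. 600.] side [328. 332.]
tip+x [349. 500.] side [308. 352.]
tip-x [349. 699.] side [348. 312.]
screw [361. 368.] side [341. 460.]
```

View pics/w31w.png

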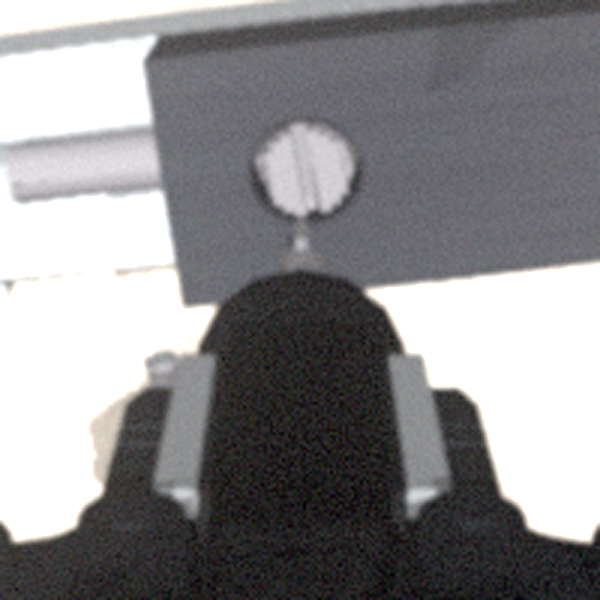

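View pics/s31.png

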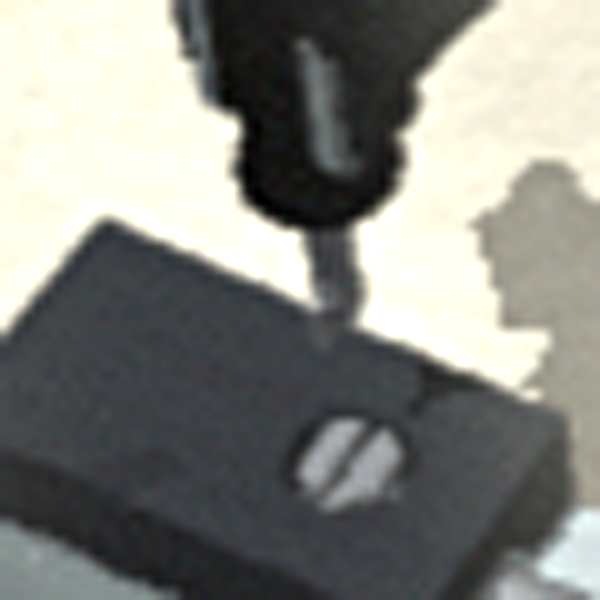

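```bash
python3 - <<'E'
from h import *
import pickle
p,s,im=pickle.load(open('w31.pkl','rb'))
c=cv2.resize(im[215:255,300:340],None,fx=15,fy=15,interpolation=cv2.INTER_CUBIC);cv2.imwrite('pics/w31z.png',np.clip(c*1.6,0,255).astype(np.uint8))
f=lambda x,y:(220+x/3,180+y/3)
A=onz(p,f(294,132),.067,True);B=onz(p,f(314,210),.067,True);d=A-B;print('slot yaw wrist',np.arctan2(d[1],d[0])-np.pi)
E1=onz(p,f(150,60),.067,True);E2=onz(p,f(600,12),.067,True);d=E2-E1;print('hood yaw',np.arctan2(d[1],d[0]))
ps=optics.camera_params('side');g=lambda x,y:(245+x/10,215+y/10)
A=onz(ps,g(332,498),.067);B=onz(ps,g(372,428),.067);d=A-B;print('side slot',np.arctan2(d[1],d[0])-np.pi)
E

```

```text
slot yaw wrist -1.4796061261812627
hood yaw -0.033781619066741694
side slot -1.4853756660097823
```

View pics/w31z.png

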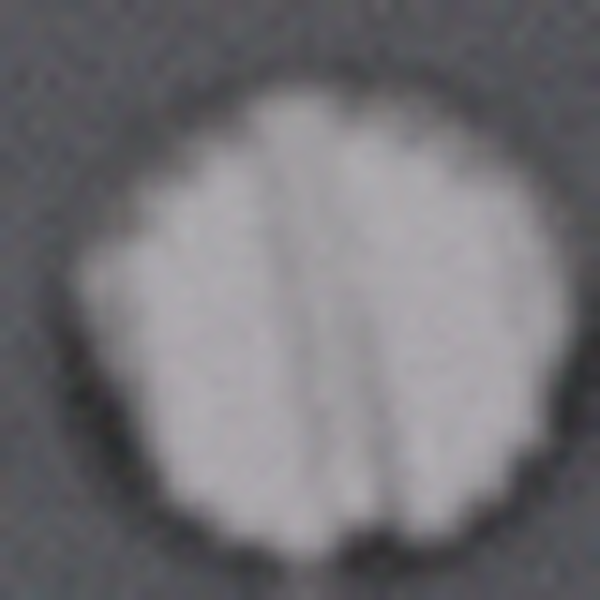

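The slot now lies across the hood, from crop (290,100) to (360,540). The hard-end torque and the slot yaw (screw about 1.45–1.5) agree. Now I'll carry the driver back to its rest.

>>> {"method": "arm_command", "body": {
  "rows": [
    [-0.0115,-0.0305,0,0.025,255],
    [-0.0115,-0.0305,0,0.025,255],
    [-0.0115,-0.0305,0,0.025,255],
    [-0.0115,-0.0305,0,0.025,255],
    [-0.0115,-0.0305,0,0.025,255]
  ]
}}

```text
t: 37.92
position: [0.5732, -0.0209, 0.1549]
orientation: [[0.022, 1.0, 0.0], [1.0, -0.022, -0.0], [-0.0, 0.0, -1.0]]
ft_force: [0.8, -1.0, -0.5]
opening: 0.0209
```

>>> {"method": "arm_command", "body": {
  "rows": [
    [-0.0115,-0.0305,0,0.025,255],
    [-0.0115,-0.0305,0,0.025,255],
    [-0.0115,-0.0305,0,0.025,255],
    [-0.0115,-0.0305,0,0.025,255],
    [-0.0115,-0.0305,0,0.025,255]
  ]
}}

```text
t: 38.33
position: [0.5157, -0.1735, 0.155]
orientation: [[-0.102, 0.995, 0.0], [0.995, 0.102, -0.0], [-0.0, 0.0, -1.0]]
ft_force: [1.1, -0.7, -0.6]
opening: 0.0204
```

>>> {"method": "arm_command", "body": {
  "rows": [
    [0,0,0,0,255],
    [0,0,0,0,255],
    [0,0,0,0,255],
    [0,0,0,0,255],
    [0,0,0,0,255]
  ]
}}

```text
t: 38.75
position: [0.517, -0.1706, 0.1548]
orientation: [[-0.103, 0.995, -0.0], [0.995, 0.103, 0.001], [0.001, -0.0, -1.0]]
ft_force: [-0.8, 0.2, -1.8]
opening: 0.021
```

```bash
python3 - <<'E'
from h import *
import pickle
s=sensors.sense();p=optics.camera_params('wrist');im=optics.read_camera('wrist')[:,:,::-1];si=optics.read_camera('side')[:,:,::-1]
print(s['t'],np.round(s['position'],4),np.round(s['ft_force'],1),np.array(s['orientation'])[:,0].round(3),np.round(s['joint_positions'],2))
X=np.array(s['position'])
tip=X+[0,0,-.0437]
print('tip',proj(p,tip,True),'hole',proj(p,np.array([.516,-.172,.06]),True))
cv2.imwrite('pics/w32.png',np.hstack([cv2.convertScaleAbs(cv2.resize(im[180:320,240:400],None,fx=3,fy=3),alpha=2),cv2.resize(cv2.convertScaleAbs(si[130:235,350:430],alpha=1.8),(320,420))]))
E
```

```text
38.75 [ 0.517  -0.1706  0.1548] [-0.8  0.2 -1.8] [-0.103  0.995  0.001] [ 0.07  0.45  0.31  1.8  -0.17  0.92  0.55]
tip [319.64098206 259.95539542] hole [318.24351957 236.06501032]
```

View pics/w32.png

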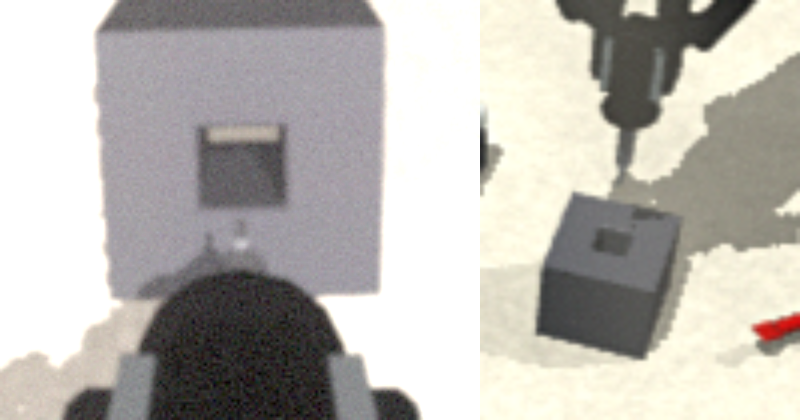

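```bash
python3 - <<'E'
from h import *
p=optics.camera_params('wrist');s=sensors.sense()
f=lambda x,y:(240+x/3,180+y/3)
H=onz(p,f(243,166.5),.06,True);print(H,np.round(s['position'],4));print([onz(p,f(*q),.06,True).round(4) for q in [(97,31),(384,29),(380,293),(112,297)]])
E

```

```text
[ 0.51783476 -0.1717291   0.06      ] [ 0.5168 -0.171   0.1549]
[array([ 0.4796, -0.1414,  0.06  ]), array([ 0.5478, -0.1339,  0.06  ]), array([ 0.5566, -0.2022,  0.06  ]), array([ 0.4878, -0.2104,  0.06  ])]
```

>>> {"method": "arm_command", "body": {
  "rows": [
    [0.0008,0,-0.01,0,255],
    [0,0,-0.015,0,255],
    [0,0,-0.015,0,255],
    [0,0,-0.01,0,255],
    [0,0,0,0,255]
  ]
}}

```text
t: 39.27
position: [0.5159, -0.1712, 0.1024]
orientation: [[-0.102, 0.995, -0.004], [0.995, 0.102, 0.001], [0.002, -0.004, -1.0]]
ft_force: [-1.0, 0.3, -1.9]
opening: 0.0212
```

```bash
python3 - <<'E'
from h import *
s=sensors.sense();im=optics.read_camera('wrist')[:,:,::-1];si=optics.read_camera('side')[:,:,::-1]
print(s['t'],np.round(s['position'],4),np.round(s['ft_force'],1))
cv2.imwrite('pics/w33.png',np.hstack([cv2.convertScaleAbs(cv2.resize(im[150:290,240:400],None,fx=3,fy=3),alpha=2),cv2.resize(cv2.convertScaleAbs(si[130:235,350:430],alpha=1.8),(320,420))]))
E
```

```text
39.2667 [ 0.5159 -0.1712  0.1024] [-1.   0.3 -1.9]
```

View pics/w33.png

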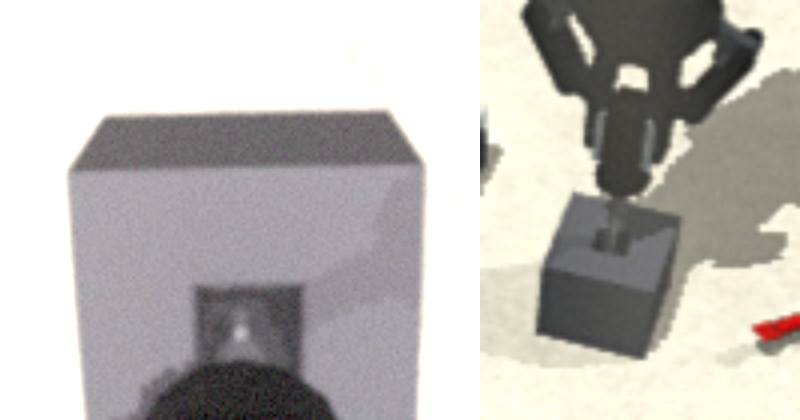

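The blade enters the hole, at column 240 against a hole centre of 249. I'll shift 1 mm and lower.

>>> {"method": "arm_command", "body": {
  "rows": [
    [0.001,0,-0.004,0,255],
    [0,0,-0.012,0,255],
    [0,0,-0.012,0,255],
    [0,0,-0.01,0,255],
    [0,0,-0.004,0,255]
  ]
}}

```text
t: 39.78
position: [0.518, -0.1719, 0.0621]
orientation: [[-0.101, 0.995, -0.001], [0.995, 0.101, 0.0], [0.0, -0.001, -1.0]]
ft_force: [-0.7, 0.1, -1.9]
opening: 0.0207
```

>>> {"method": "arm_command", "body": {
  "rows": [
    [0,0,-0.001,0,255],
    [0,0,-0.001,0,255],
    [0,0,0,0,255],
    [0,0,0,0,255],
    [0,0,0,0,255]
  ]
}}

```text
t: 40.2
position: [0.5185, -0.1723, 0.0614]
orientation: [[-0.101, 0.995, 0.001], [0.995, 0.101, -0.0], [-0.0, 0.001, -1.0]]
ft_force: [1.0, 0.3, -0.3]
opening: 0.021
```

>>> {"method": "arm_command", "body": {
  "rows": [
    [0,0,-0.002,0,255],
    [0,0,-0.002,0,255],
    [0,0,-0.001,0,255],
    [0,0,0,0,255],
    [0,0,0,0,255]
  ]
}}

```text
t: 40.62
position: [0.5182, -0.1721, 0.0559]
orientation: [[-0.101, 0.995, -0.0], [0.995, 0.101, 0.0], [0.0, -0.0, -1.0]]
ft_force: [0.7, -0.2, -0.5]
opening: 0.0208
```

>>> {"method": "arm_command", "body": {
  "rows": [
    [0,0,-0.001,0,255],
    [0,0,-0.001,0,255],
    [0,0,0,0,255],
    [0,0,0,0,255],
    [0,0,0,0,255]
  ]
}}

```text
t: 41.03
position: [0.5183, -0.1722, 0.054]
orientation: [[-0.101, 0.995, 0.0], [0.995, 0.101, -0.0], [-0.0, 0.0, -1.0]]
ft_force: [-0.4, -0.2, 0.7]
opening: 0.0209
```

>>> {"method": "arm_command", "body": {
  "rows": [
    [0,0,-0.0004,0,255],
    [0,0,0,0,255],
    [0,0,0,0,160],
    [0,0,0,0,100],
    [0,0,0,0,0]
  ],
  "newtons": 20
}}

```text
t: 41.45
position: [0.5182, -0.1721, 0.0535]
orientation: [[-0.101, 0.995, -0.0], [0.995, 0.101, -0.0], [-0.0, -0.0, -1.0]]
ft_force: [0.5, -0.2, 0.9]
opening: 0.0545
```

>>> {"method": "arm_command", "body": {
  "rows": [
    [0,0,0,0,0],
    [0,0,0,0,0],
    [0,0,0,0,0],
    [0,0,0,0,0],
    [0,0,0,0,0]
  ]
}}

```text
t: 41.87
position: [0.5182, -0.1721, 0.0536]
orientation: [[-0.101, 0.995, -0.0], [0.995, 0.101, 0.0], [0.0, -0.0, -1.0]]
ft_force: [0.1, -0.3, -0.1]
opening: 0.0855
```

```bash
python3 - <<'E'
from h import *
s=sensors.sense();im=optics.read_camera('wrist')[:,:,::-1];si=optics.read_camera('side')[:,:,::-1]
print(s['t'],np.round(s['position'],4),np.round(s['ft_force'],1),s['opening'])
cv2.imwrite('pics/w34.png',np.hstack([cv2.convertScaleAbs(cv2.resize(im[180:460,160:480],(480,420)),alpha=2.5),cv2.resize(cv2.convertScaleAbs(si[130:235,350:430],alpha=1.8),(320,420))]))
E
```

```text
41.8667 [ 0.5182 -0.1721  0.0536] [ 0.1 -0.3 -0.1] 0.08548818266535947
```

View pics/w34.png

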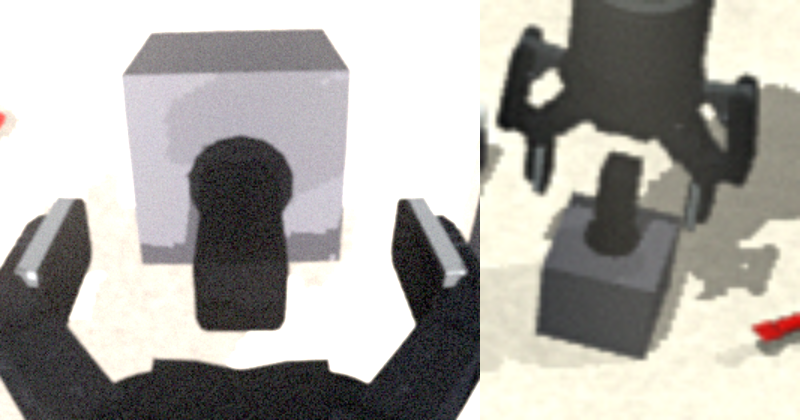

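The driver stands upright in the rest with its flange on the top, and the fingers are clear of it. I'll retreat upward and check the whole scene.

>>> {"method": "arm_command", "body": {
  "rows": [
    [0,0,0.02,0,0],
    [0,0,0.035,0,0],
    [0,0,0.04,0,0],
    [0,0,0.04,0,0],
    [-0.02,0,0.03,0,0]
  ]
}}

```text
t: 42.38
position: [0.5014, -0.1719, 0.2216]
orientation: [[-0.103, 0.995, 0.004], [0.995, 0.103, -0.001], [-0.002, 0.004, -1.0]]
ft_force: [1.6, 0.8, 1.2]
opening: 0.0855
```

>>> {"method": "arm_command", "body": {
  "rows": [
    [-0.02,-0.03,0.01,0,0],
    [-0.02,-0.03,0,0,0],
    [-0.01,-0.03,0,0,0],
    [0,-0.02,0,0,0],
    [0,0,0,0,0]
  ]
}}

```text
t: 42.8
position: [0.4464, -0.2871, 0.2292]
orientation: [[-0.095, 0.996, 0.001], [0.996, 0.095, -0.003], [-0.003, 0.0, -1.0]]
ft_force: [0.6, -0.4, 0.4]
opening: 0.0856
```

```bash
python3 - <<'E'
from h import *
s=sensors.sense();si=optics.read_camera('side')[:,:,::-1];t=optics.read_camera('top')[:,:,::-1]
print(s['t'],np.round(s['position'],4),np.round(s['ft_force'],1))
cv2.imwrite('pics/fs.png',si)
a=cv2.convertScaleAbs(cv2.resize(t[145:315,230:400],(560,560),interpolation=cv2.INTER_CUBIC),alpha=1.5)
cv2.imwrite('pics/ft.png',a);cv2.imwrite('pics/ftf.png',t)
cv2.imwrite('pics/fsz.png',cv2.convertScaleAbs(cv2.resize(si[225:325,235:370],(756,560),interpolation=cv2.INTER_CUBIC),alpha=1.5))
E
```

```text
42.8 [ 0.4464 -0.2871  0.2292] [ 0.6 -0.4  0.4]
```

View pics/fs.png

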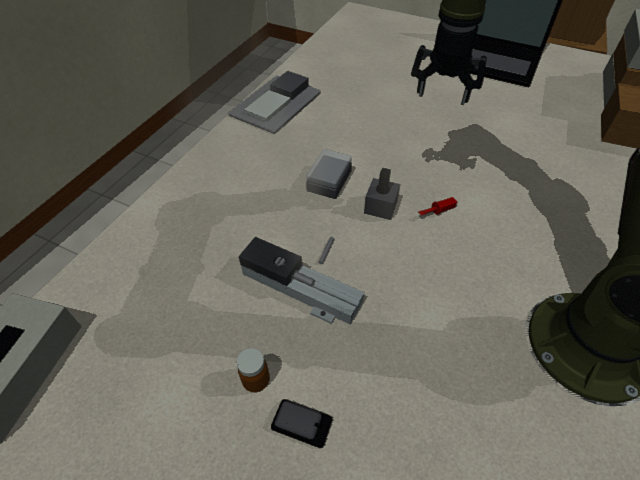

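View pics/ft.png

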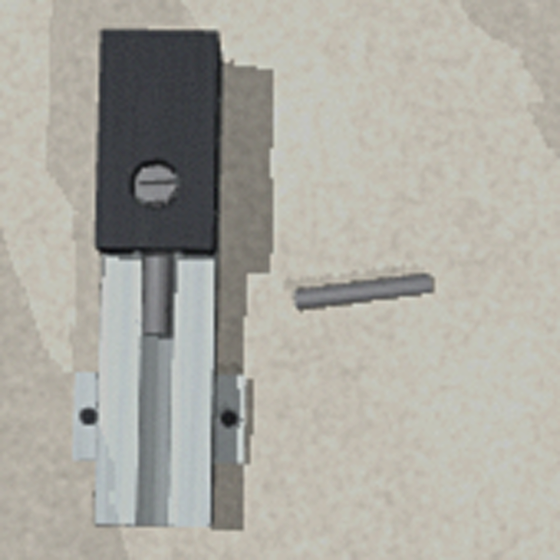

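View pics/fsz.png

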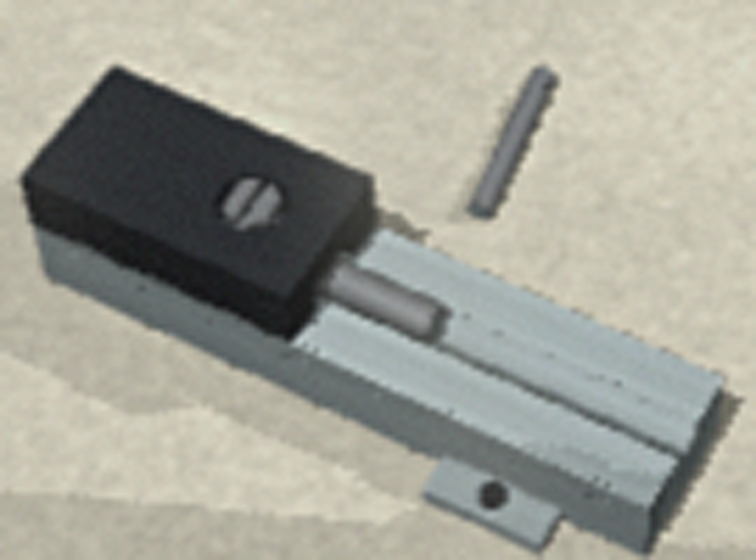

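```bash
python3 - <<'E'
from h import *
p=optics.camera_params('top');s=optics.camera_params('side')
k=170/560;print(onz(p,(230+157*k,145+336*k),.044)); k2=135/756
print(onz(s,(235+440*k2,225+322*k2),.04))
a=cv2.imread('pics/side0.png').astype(int);b=cv2.imread('pics/fs.png').astype(int)
for n,(x,y,w,h) in dict(jar=(235,345,35,48),mouse=(268,398,68,50),tip=(303,148,52,50)).items(): print(n,np.abs(a-b)[y:y+h,x:x+w].mean().round(2))
from plant import job
print(job.sign_off())
E
```

```text
[0.54985352 0.13445379 0.044     ]
[0.54974586 0.13371889 0.04      ]
jar 4.14
mouse 9.12
tip 2.56
the job is handed in; nothing more can be done
None
```

The job is handed in at about 43 s of the 64 s allowed, with every step carried out; no verdict is reported.

**What I did**
- **Rod:** I pushed the larger rod along the groove in 0.2 mm steps. It stopped dead with about 5.6 N on the wrist, under half the stop's 12 N slip limit. Its front is then about 63–68 mm past the mouth.
- **Screw:** I seated the driver on the slot floor and turned clockwise with about 5 N of downward force. The moment about z rose from 0.06 to 0.34 N m and the screw stopped following.
- **Driver:** I stood it back in its rest and moved the arm clear.

**Last checks**
- **Rod rear:** the side and top views agree at x ≈ 0.550 m, so it did not come back out.
- **Screw angle:** the slot's yaw gives about 1.45 to 1.5 rad, depending on the view. The rougher edge picks read 1.45. The hard-end torque is the stronger evidence that it is tight.
- **Driver:** it stands upright with its flange on the rest.
- **Bystanders:** jar, tip box and mouse look to be where they were. I put the mouse's larger pixel difference down to the arm's shadow having changed, but did not check it separately.

**What disagreed**
- **Fingertip height:** the shut fingertips sat about 25 mm behind the reported TCP. My first push therefore passed over the rod without touching it. I found the offset by touching the block top with about 27 N, then corrected for it.
- **Rod front position:** estimates differ by a few mm between the contact reading and the final pictures.
- **Red driver:** the red look-alike toppled early on with no arm near it, so it was unstable from the start.

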